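Clamp a note pad in the padding press with its wing nut

TASK

Push the yellow note pad that sticks out of the small blue press gently all the way home, square against the back stop. Then screw the brass wing nut down (clockwise seen from above), in short arcs between the two collared columns, until the foot bites on the pad and about a sixth of a turn more, so that the pad is held firmly but not crushed; let go and leave the columns and the other things on the desk alone.

Things in the scene. Friction and masses are not known exactly. Their poses are not given: they have to be found in the camera images.
- press: small blue padding press, fixed to the desk; origin on the desk (z = 0) under the wing nut's axis, +x points to its back, +y to its left, z up. Base plate 18 mm high, x from -82 to +42 mm, y +-67 mm. A fixed crossbar, 34 mm deep, joins the columns; its top, which carries the nut, is 77 mm above the desk
- bed: sprung grey bed of the press that the pad lies on: top 28 mm above the desk, x -70 to +15 mm, y +-41 mm in the press frame; origin as the press. It gives about 1 mm downward for every 9 N
- posts: two steel guide columns of the press at x = 0, y = +-50 mm, 14 mm thick, with dark collars 24 mm thick from 94 to 120 mm above the desk, level with the wings; origin as the press. Obstacles: the collars' inner faces stand 38 mm from the nut's axis. More than 10 N on them is a fault
- stop: aluminium back stop of the press, 84 mm wide, its face at x = +15 mm in the press frame, from 18 to 42 mm above the desk; origin as the press. The pad fully home touches it with its back face; a push of 3 to 6 N is plenty, and more than 20 N against it damages the pad's edge
- screw: threaded steel stem through the captive nut, 7 mm thick; slides down without turning; origin on the nut's axis, 74 to 77 mm above the desk at the start, z up. Its lower end carries a round rubber foot, 26 mm wide, between crossbar and pad; how far the foot is screwed out differs each time and is not measured (underside 21 to 28 mm below the origin, 2 mm or more clear of the pad at first): feel for the touch
- nut_grip (a point): place to grip the brass wing nut, on its axis between the wings, 31 mm above the crossbar, 108 mm above the desk; own x axis along the wings, z up. The two wings are in line: flat-sided, 56 mm long together, 8 mm thick, from 85 to 111 mm above the desk, to be gripped from above across the 8 mm, fingers on both sides of the axis. Below them a hub 8 mm high, 28 mm wide
- nut: the same wing nut, captive, origin on its axis on the crossbar. Clockwise from above drives the stem down 3.5 mm per rad; it stays where left. Turning it free takes 0.20 N m (friction: at rest it may act either way); past the bite each rad adds about 0.10 N m and 30 N of clamp force. The pad is well clamped at 20 to 42 N (about 0.7 to 1.4 rad past the bite), crushed above 60 N
- pad_center (a point): centre of the loose yellow note pad (half-way up), 76 x 76 mm, the solid block 17 mm high, 0.12 kg; axes x and y along its sides, z up. It lies on the bed between the columns and sticks out of the press by 15 to 35 mm more than when home, up to 0.06 rad askew; its front face (-x) is free. Fully home its centre lies about at x = -23 mm in the press frame, its top 45 mm above the desk
- stapler: dark blue stapler, 127 x 36 x 40 mm, bystander; origin at the centre of its underside
- jar: white sample jar with a blue lid, 61 mm wide, 72 mm high, bystander; origin at the centre of its underside
- tape: green tape dispenser, 110 x 28 x 60 mm, bystander; origin at the centre of its underside
- calculator_1: dark desk calculator, 140 x 102 x 26 mm, bystander; origin at the centre of its underside
Not all that is in view belongs to the job. There is more than one size of the part that bears pad_center; the job needs the smaller.

How it is judged:
By the outcome, as a careful person would: the job done as asked, in the order asked, and still so for the second after the job is handed in, with the robot touching nothing.
It also fails if it takes over 72 s, if anything falls off the work surface, if the arm or the gripper's body presses on something with over 40 N, if the wrist force passes 120 N, or if a joint passes its speed limit or range.

ROBOT

A 6-joint arm with a two-finger parallel gripper is mounted at the origin on a cart in front of the work surface, level with it; the furniture and walls round the work are solid. World frame = base frame: x ahead of the robot, y to its left, z up, the work surface at z = 0. Lengths are in m, angles in rad, forces in N, time in s.
With the tool pointing down it reaches from about 0.275 to 1 m from the base axis. Payload 8.4 kg.
Tool frame: the origin (TCP) lies midway between the tips of the shut fingers; the grasp point (between the pads) lies 19 mm behind it; z points along the fingers, y is the direction in which the jaws open and shut (so a half turn about z gives the same grasp; the last joint's range is limited). The gripper opens to 85 mm and grips with 20 to 120 N. Pads are 22 mm wide; open, the fingers measure 114 mm over their backs; the gripper's body (76 mm by 85 mm) begins 54 mm behind the grasp point. The pads swing forward as they close: fully open they stand 13 mm farther back than shut.
Start: joints at [-1.272, 0.353, 1.633, -0, 1.155, -0.002], TCP at [0.185, -0.597, 0.198] pointing down, gripper open.
Joint ranges: [-2.63, 2.63], [-0.92, 2.1], [0.06, 2.66], [-1.3, 4.44], [0, 2.69], [-3.02, 3.02]. Speed limits (rad/s): [2.22, 2.22, 2.79, 3.14, 3.14, 3.14].

INTERFACE

Orientations are given as a rotation vector (axis times angle).
In Python, from bench import readout, cams, workorder gives the robot as it stands.
- The arm moves only by the tool arm_command, never from a script. Its argument "plan" is a list of rows, each a list of 2 entries, a list of its own where there are three numbers: the shift along the tool's x, y, z in m, then the turn, a rotation vector about the tool's x, y, z in degrees. In form: [[[tx, ty, tz], [ax, ay, az]], ...]. A call has 1 to 12 rows; each row shifts and turns the pose as measured when the row begins, along the tool's axes as they then stand; what a row does not reach is not made up. A row lasts 1/8 s, in which the tool goes at most 62.5 mm and 10.7 degrees, less where a joint would pass 70% of its speed; a pose out of reach is approached as far as the arm can. A call with a gripper value outside its range is refused whole. "hand" is the closure in counts, from 0 (fully open) to 255 (shut), set as the call begins (left out, the last holds). The fingers move at their own pace and stop on an object; "force" is the grip in N (left out, the last holds). Time passes only in rows, so rows that do not move let the fingers close. It gives the time, the measured TCP pose, the force and the opening at its end, in the units of the state.
- readout.state(): the state, without advancing time (a new reading comes with each control period).
- cams.grab_frame(name): name is "scene" or "side" or "wrist"; returns a dict with "frame" (420x560x3 uint8, red, green, blue), "K" (3x3 intrinsics, pixels), "T" (4x4, takes a point from camera to world coordinates). Camera axes: x right, y down, z forward; pixel columns grow to the right and rows downward; lengths in m; the calibration is good to about 2 mm. The wrist camera is an equidistant fisheye: a pixel r from the principal point sees the ray r / f radians off the axis. A picture is of the moment at which its call begins. There is no depth.
- workorder.close_job(): hands the job in, once; it reports no verdict.
The state is a dict: "time": time; "joint_pos": joint angles; "qvel": joint speeds; "joint_efforts": joint torques, N m; "tool_pos": TCP position; "tcp_rot": TCP orientation; "force": force on the tool from outside, world axes, zero at the start; "torque": the same for the moment, N m; "finger_gap": finger opening in m.
Only numpy, scipy, OpenCV 4.12 (cv2) and the standard library are available. Lean on these libraries where they do the work, as an engineer would, in place of code of your own. Each camera call takes 0.05 s, during which the arm holds its last target.

## Working session

There is one attempt and no reset: what is moved stays moved. The work goes in short steps, Python scripts to look and compute and a tool call to move; the robot and the scene stay as the last step left them, time stands still between calls to the robot, and variables do not carry over. Pictures are saved under pics/ and viewed, and the job is handed in when it is done.

Besides the shell and the picture viewer there is one more tool, called by a JSON object that holds its "name" and its "arguments", one argument or row to a line. arm_command: Moves the arm, as the interface text tells. Its arguments: {"type":"object","properties":{"plan":{"type":"array"},"hand":{"type":"number"},"force":{"type":"number"}},"required":["plan"]}

```bash
ls; mkdir -p pics
python3 - <<'E'
from bench import readout,cams
import cv2
s=readout.state();print(s)
for n in("scene","side","wrist"):
    g=cams.grab_frame(n);cv2.imwrite(f"pics/{n}0.png",g["frame"][:,:,::-1]);print(n,g["K"],g["T"])
E
```

```text
pics
{'time': 0.0, 'joint_pos': array([-1.27236979e+00,  3.53657628e-01,  1.63413026e+00, -4.40302988e-06,
        1.15522676e+00, -2.40169477e-03]), 'qvel': array([-3.67023389e-04,  1.14867556e-03,  1.13267531e-03,  4.09534323e-05,
       -1.79091004e-04, -3.66223333e-04]), 'joint_efforts': array([-1.53029268e-04, -6.05248404e+01, -3.42074311e+01, -3.18413877e-04,
        8.97241174e-03, -1.90954921e-05]), 'tool_pos': array([ 0.18503622, -0.59642603,  0.19775746]), 'tcp_rot': array([-3.10473086e+00, -4.70552173e-01,  3.35510013e-04]), 'force': array([0.77651552, 0.61721031, 0.16738406]), 'torque': array([0.04130414, 0.03445114, 0.0163478 ]), 'finger_gap': 0.08548896103465062}
scene [[413.17109317   0.         280.67129461]
 [  0.         413.17109317 207.46155912]
 [  0.           0.           1.        ]] [[-0.90379632 -0.28132     0.32250777  0.18477605]
 [-0.42787095  0.60959721 -0.66732129  0.76004719]
 [-0.00886901 -0.74111423 -0.67132037  0.86901495]
 [ 0.          0.          0.          1.        ]]
side [[492.40444605   0.         283.77042363]
 [  0.         492.40444605 211.07993038]
 [  0.           0.           1.        ]] [[ 0.99931461  0.01076709  0.03541718  0.51303199]
 [-0.02689676 -0.44616806  0.89454493 -1.14305937]
 [ 0.02543366 -0.89488443 -0.44557266  0.64020554]
 [ 0.          0.          0.          1.        ]]
wrist [[325.1922621    0.         277.85403844]
 [  0.         325.1922621  208.39892204]
 [  0.           0.           1.        ]] [[ 0.29608364 -0.91693357 -0.26752066  0.25241891]
 [-0.95516073 -0.2846927  -0.08135134 -0.57592359]
 [-0.0015674   0.27961203 -0.96011179  0.37275323]
 [ 0.          0.          0.          1.        ]]
```

View pics/scene0.png

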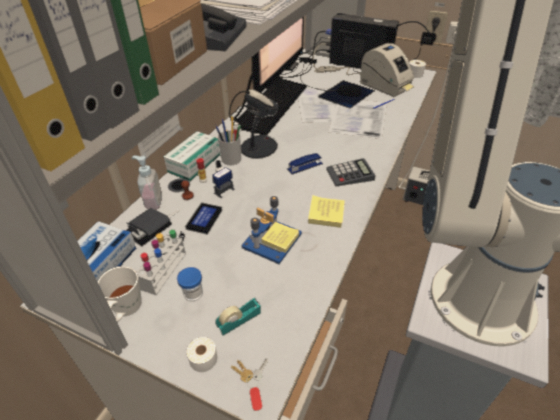

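View pics/side0.png

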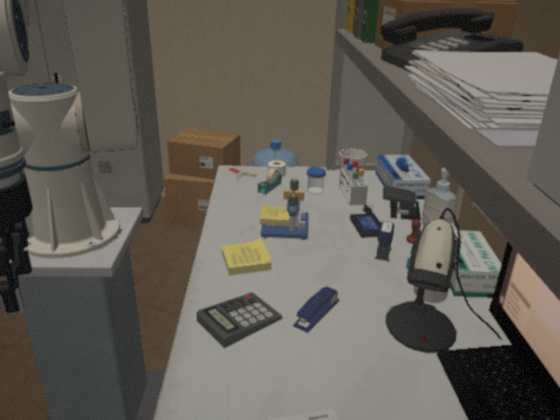

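View pics/wrist0.png

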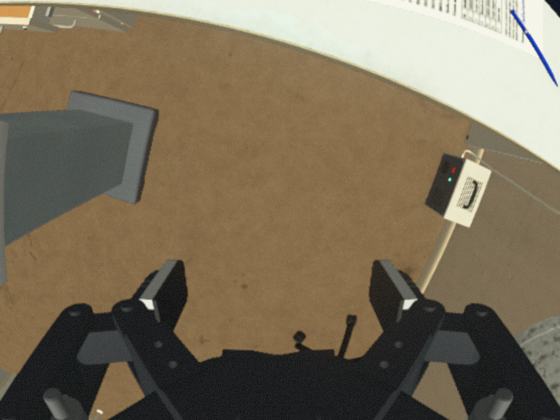

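Two yellow pads are in view. One is loose on the desk (scene 326,210; side 246,257). The other lies in the blue press (scene 280,236; side 275,214). The one in the press is smaller and fits the description; I'll check it in an enlarged crop.

Run:
```python
import cv2,numpy as np
a=cv2.imread("pics/scene0.png")[180:280,220:360];b=cv2.imread("pics/side0.png")[165:250,235:345]
a=cv2.resize(a,(800,571),interpolation=cv2.INTER_CUBIC)
b=cv2.resize(b,(770,595),interpolation=cv2.INTER_CUBIC)
cv2.imwrite("pics/ca.png",a);cv2.imwrite("pics/cb.png",b)
```

```text
(no output)
```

View pics/ca.png

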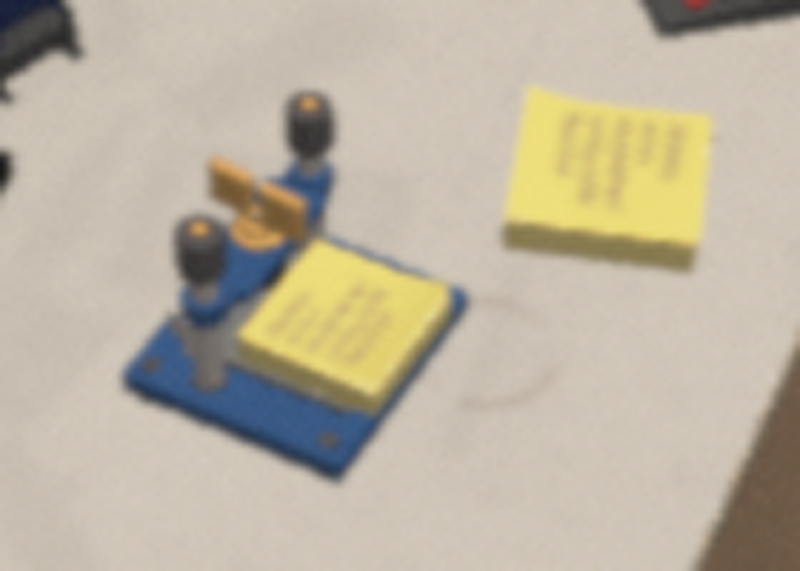

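View pics/cb.png

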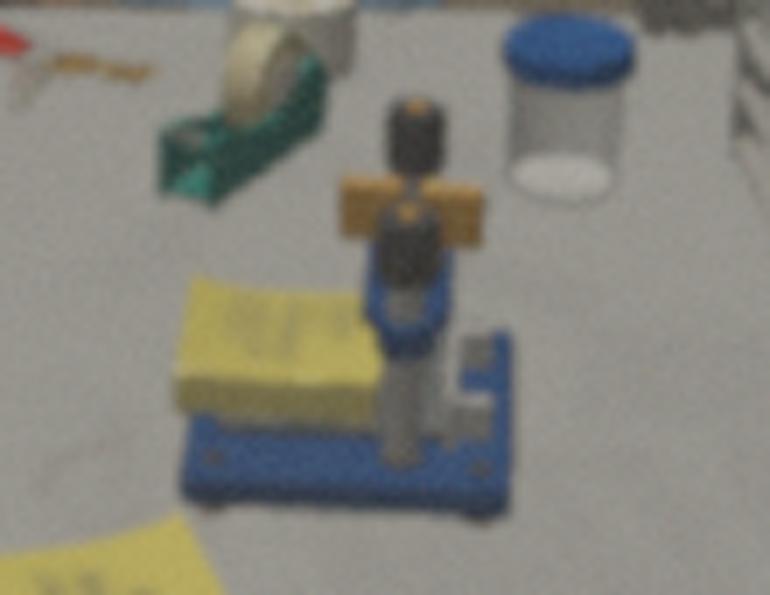

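The crop confirms it: the pad in the press (scene 280,236) has the screw and columns over it and is smaller than the loose one. Next I triangulate coarsely.

```bash
cat > h.py <<'E'
import numpy as np,cv2
from bench import readout,cams
from scipy.spatial.transform import Rotation as R
def ray(g,u,v,fish=False):
    K=g["K"];T=g["T"];x=(u-K[0,2])/K[0,0];y=(v-K[1,2])/K[1,1]
    if fish:
        r=np.hypot(x,y); s=np.sin(r)/r if r>1e-9 else 1; d=np.array([x*s,y*s,np.cos(r)])
    else: d=np.array([x,y,1.])
    d=T[:3,:3]@d; return T[:3,3],d/np.linalg.norm(d)
def plane(g,u,v,z,fish=False):
    o,d=ray(g,u,v,fish); return o+d*(z-o[2])/d[2]
def tri(r1,r2):
    (a,d),(b,e)=r1,r2
    s=np.linalg.lstsq(np.c_[d,-e],b-a,rcond=None)[0]
    p,q=a+d*s[0],b+e*s[1]; return (p+q)/2,np.linalg.norm(p-q)
def proj(g,P,fish=False):
    T=g["T"];K=g["K"];p=T[:3,:3].T@(np.asarray(P)-T[:3,3])
    if fish:
        th=np.arctan2(np.hypot(p[0],p[1]),p[2]);n=np.hypot(p[0],p[1]);x,y=p[0]/n*th,p[1]/n*th
    else:x,y=p[:2]/p[2]
    return K[0,0]*x+K[0,2],K[1,1]*y+K[1,2]
E
python3 - <<'E'
from h import *
s=cams.grab_frame("scene");d=cams.grab_frame("side")
S=lambda x,y:(220+x/5.714,180+y/5.714)
D=lambda x,y:(235+x/7,165+y/7)
for n,a,b in[("R post",S(308,103),D(407,208)),("L post",S(200,228),D(415,107)),("base backR",S(465,295),D(185,490))]:
    print(n,tri(ray(s,*a),ray(d,*b)))
for p in[(127,372),(338,470),(465,295)]:print("base",plane(s,*S(*p),.018))
for p in[(210,165),(303,205)]:print("wing",plane(s,*S(*p),.111))
for p in[(322,240),(452,290),(372,395),(240,340)]:print("pad",plane(s,*S(*p),.045))
for p in[(183,480),(505,490),(508,335)]:print("base side",plane(d,*D(*p),.018))
st=readout.state();print(R.from_rotvec(st['tcp_rot']).as_matrix(),st['time'])
E
```

```text
R post (array([ 0.57902528, -0.01030244,  0.12189445]), np.float64(0.003077114405335544))
L post (array([0.58645897, 0.08729672, 0.12026458]), np.float64(0.0031390421044112785))
base backR (array([ 0.49927387, -0.02314378,  0.01160893]), np.float64(0.0035460176063439584))
base [0.62408487 0.10049842 0.018     ]
base [0.50383258 0.11323836 0.018     ]
base [ 0.49508738 -0.01718379  0.018     ]
wing [0.60565552 0.0390485  0.111     ]
wing [0.55314951 0.04539906 0.111     ]
pad [0.56534922 0.00210555 0.045     ]
pad [0.49235946 0.00699819 0.045     ]
pad [0.49890029 0.08591366 0.045     ]
pad [0.57114091 0.08047314 0.045     ]
base side [ 0.50025562 -0.02603589  0.018     ]
base side [ 0.61936978 -0.03139596  0.018     ]
base side [0.62947204 0.09646968 0.018     ]
[[ 9.55097046e-01  2.96293088e-01 -1.96232479e-04]
 [ 2.96293153e-01 -9.55096836e-01  6.33353408e-04]
 [ 2.37217726e-07 -6.63056309e-04 -9.99999780e-01]] 0.25
```

{"name": "arm_command", "arguments": {
  "plan": [
    [[0.036,-0.045,0],[0,0,0]],
    [[0.036,-0.045,0],[0,0,0]],
    [[0.036,-0.045,0],[0,0,0]],
    [[0.036,-0.045,0],[0,0,0]],
    [[0.036,-0.045,0],[0,0,0]],
    [[0.036,-0.045,0],[0,0,0]],
    [[0.036,-0.045,0],[0,0,0]],
    [[0.036,-0.045,0],[0,0,0]],
    [[0.036,-0.045,0],[0,0,0]],
    [[0.036,-0.045,0],[0,0,0]],
    [[0.036,-0.045,0],[0,0,0]],
    [[0.036,-0.045,0],[0,0,0]]
  ],
  "hand": 135,
  "force": 40
}}

```text
time: 1.75
tool_pos: [0.4456, 0.0625, 0.1992]
tcp_rot: [3.104, 0.459, 0.012]
force: [1.0, -0.6, 0.0]
finger_gap: 0.0405
```

{"name": "arm_command", "arguments": {
  "plan": [
    [[0,0,0],[0,0,10.5]],
    [[0,0,0],[0,0,10.5]],
    [[0,0,0],[0,0,0]]
  ]
}}

```text
time: 2.12
tool_pos: [0.4468, 0.0674, 0.1992]
tcp_rot: [3.138, -0.116, 0.013]
force: [0.6, 0.4, -0.5]
finger_gap: 0.0403
```

Run:
```python
from h import *
s=readout.state();print(s['tool_pos'],R.from_rotvec(s['tcp_rot']).as_matrix().round(3),s['force'],s['torque'],s['joint_pos'])
g=cams.grab_frame("wrist");cv2.imwrite("pics/w1.png",g["frame"][:,:,::-1]);np.savez("w1",**g)
```

```text
[0.44677052 0.06739142 0.19916142] [[ 0.997 -0.074  0.009]
 [-0.074 -0.997 -0.002]
 [ 0.009  0.001 -1.   ]] [ 0.57295807  0.39193036 -0.46583077] [ 0.00310135  0.0549534  -0.04626665] [ 0.14909939  0.07286862  1.99209054 -0.00371579  1.06852496  1.79549082]
```

View pics/w1.png

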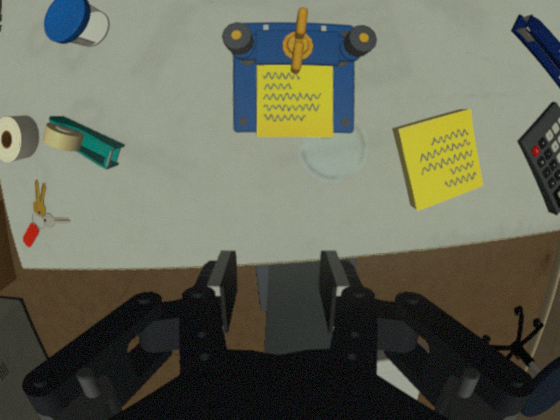

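The wrist view shows the press: left cap (237,37), right cap (363,38), wing from (303,10) to (296,71), pad with front corners about (257,136) and (333,136). The larger loose pad is at (438,160). Next I measure by masks.

Run:
```python
from h import *
g=dict(np.load("w1.npz"));f=g["frame"]
hsv=cv2.cvtColor(f,cv2.COLOR_RGB2HSV)
roi=np.zeros(f.shape[:2],np.uint8);roi[0:150,220:385]=255
y=cv2.inRange(hsv,(25,100,120),(35,255,255))&roi
o=cv2.inRange(hsv,(10,120,100),(23,255,255))&roi
b=cv2.inRange(hsv,(100,100,40),(125,255,255))&roi
for n,m,z in(("pad",y,.045),("brass",o,.111),("base",b,.018)):
    c=[k for k in cv2.findContours(m,0,2)[0] if cv2.contourArea(k)>15]
    for k in c:
        r=cv2.minAreaRect(k);M=cv2.moments(k)
        print(n,cv2.contourArea(k),np.round(M['m10']/M['m00'],1),np.round(M['m01']/M['m00'],1),cv2.boundingRect(k),cv2.boxPoints(r).round(1).tolist())
c=f[0:150,220:385,::-1];cv2.imwrite("pics/w1c.png",cv2.resize(c,None,fx=4,fy=4,interpolation=cv2.INTER_CUBIC))
```

```text
pad 5245.0 294.5 101.1 (257, 65, 76, 73) [[257.0, 65.0], [332.0, 65.0], [332.0, 137.0], [257.0, 137.0]]
brass 61.5 363.4 37.1 (359, 33, 10, 9) [[359.0, 33.0], [368.0, 33.0], [368.0, 41.0], [359.0, 41.0]]
brass 64.0 235.9 34.4 (231, 30, 10, 10) [[231.0, 30.0], [240.0, 30.0], [240.0, 39.0], [231.0, 39.0]]
brass 901.5 298.0 42.0 (283, 8, 30, 63) [[273.79998779296875, 59.400001525878906], [300.6000061035156, 5.800000190734863], [327.0, 19.0], [300.20001220703125, 72.5999984741211]]
base 2706.0 335.2 68.8 (303, 23, 56, 109) [[297.3999938964844, 127.9000015258789], [306.20001220703125, 21.600000381469727], [360.5, 26.100000381469727], [351.79998779296875, 132.39999389648438]]
base 2955.0 256.0 68.7 (234, 23, 62, 108) [[223.89999389648438, 128.5], [239.1999969482422, 15.5], [295.29998779296875, 23.0], [280.0, 136.10000610351562]]
```

View pics/w1c.png

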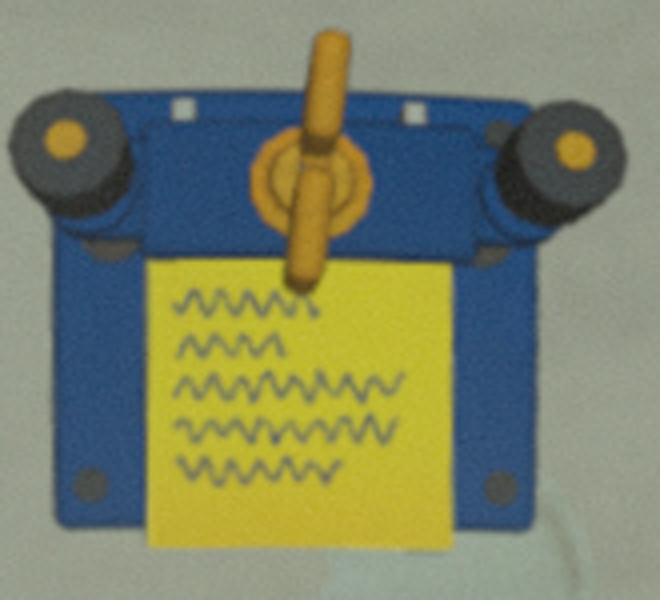

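Run:
```python
from h import *
g=dict(np.load("w1.npz"))
C=lambda x,y:(220+x/4,y/4)
for n,p,z in[("padFL",(147,548),.045),("padFR",(452,550),.045),("padBLvis",(147,260),.045),("padBRvis",(453,264),.045),("baseFL",(55,527),.018),("baseFR",(533,530),.018),("capL",(65,140),.121),("capR",(575,151),.121),("hub",(310,183),.085),("wingfar",(333,33),.111),("wingnear",(305,278),.111),("collL",(70,148),.120),("collR",(567,155),.120)]:
    print(n,plane(g,*C(*p),z,True)[:2].round(4))
```

```text
padFL [0.499  0.0844]
padFR [0.4934 0.0073]
padBLvis [0.5724 0.0787]
padBRvis [0.5669 0.0023]
baseFL [0.5057 0.111 ]
baseFR [ 0.4961 -0.0204]
capL [0.5855 0.089 ]
capR [ 0.5783 -0.0105]
hub [0.5807 0.0398]
wingfar [0.6076 0.0345]
wingnear [0.5549 0.0443]
collL [0.584  0.0883]
collR [ 0.5777 -0.009 ]
```

{"name": "arm_command", "arguments": {
  "plan": [
    [[0.01,0.006,0.04],[0,0,0]],
    [[0.01,0.006,0.04],[0,0,0]],
    [[0.01,0.006,0.04],[0,0,0]],
    [[0,0,0],[0,7.5,0]],
    [[0,0,0],[0,7.5,0]],
    [[0,0,0],[0,0,0]]
  ]
}}

```text
time: 2.92
tool_pos: [0.4778, 0.0442, 0.0746]
tcp_rot: [3.1, -0.075, 0.428]
force: [0.2, 0.0, 0.6]
finger_gap: 0.0403
```

```bash
cat > st.py <<'E'
from h import *
A=np.array([.5815,.0394]);Y=-.0725
s=readout.state();M=R.from_rotvec(s['tcp_rot']).as_matrix()
d=s['tool_pos'][:2]-A;c,n=np.cos(Y),np.sin(Y)
print("t",s['time'],"press",(np.array([c*d[0]+n*d[1],-n*d[0]+c*d[1],s['tool_pos'][2]])*1000).round(1),"yaw",np.degrees(np.arctan2(M[1,0],M[0,0])-Y).round(2),"toolz",M[:,2].round(3),"F",s['force'].round(2),"T",s['torque'].round(3),"gap",s['finger_gap'].round(4),"j6",s['joint_pos'][5].round(2))
E
python3 st.py
```

```text
Traceback (most recent call last):
  File "st.py", line 5, in <module>
    print("t",s['time'],"press",(np.array([c*d[0]+n*d[1],-n*d[0]+c*d[1],s['tool_pos'][2]])*1000).round(1),"yaw",np.degrees(np.arctan2(M[1,0],M[0,0])-Y).round(2),"toolz",M[:,2].round(3),"F",s['force'].round(2),"T",s['torque'].round(3),"gap",s['finger_gap'].round(4),"j6",s['joint_pos'][5].round(2))
                                                                                                                                                                                                                                                ^^^^^^^^^^^^^^^^^^^^^
AttributeError: 'float' object has no attribute 'round'
```

```bash
sed -i "s/s\['finger_gap'\].round(4)/round(s['finger_gap'],4)/" st.py; python3 st.py
```

```text
t 2.925 press [-103.7   -2.7   74.6] yaw 1.42 toolz [ 0.271 -0.017 -0.962] F [0.19 0.01 0.62] T [ 0.038  0.125 -0.042] gap 0.0403 j6 1.86
```

{"name": "arm_command", "arguments": {
  "plan": [
    [[-0.0075,-0.0027,0.021],[0,0,1.4]],
    [[-0.0075,0,0.021],[0,0,0]],
    [[0,0,0],[0,0,0]]
  ]
}}

```text
time: 3.3
tool_pos: [0.4798, 0.0466, 0.0317]
tcp_rot: [3.101, -0.105, 0.428]
force: [-0.7, -0.8, 0.4]
finger_gap: 0.0403
```

```bash
python3 st.py
python3 - <<'E'
from h import *
g=cams.grab_frame("wrist");cv2.imwrite("pics/w2.png",g["frame"][:,:,::-1]);np.savez("w2",**g)
E
```

```text
t 3.3 press [-101.9   -0.2   31.7] yaw 0.28 toolz [ 0.27  -0.018 -0.963] F [-0.7  -0.79  0.41] T [0.03  0.165 0.018] gap 0.0403 j6 1.94
```

View pics/w2.png

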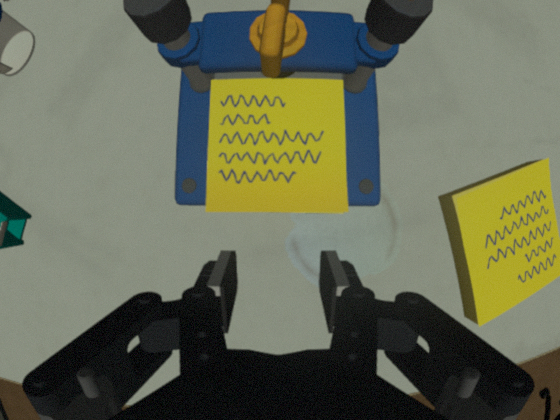

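{"name": "arm_command", "arguments": {
  "plan": [
    [[0.0029,0,0.0008],[0,0,0]],
    [[0.0029,0,0.0008],[0,0,0]],
    [[0.0029,0,0.0008],[0,0,0]],
    [[0.0029,0,0.0008],[0,0,0]],
    [[0.0029,0,0.0008],[0,0,0]],
    [[0.0029,0,0.0008],[0,0,0]],
    [[0.0029,0,0.0008],[0,0,0]]
  ]
}}

```text
time: 4.22
tool_pos: [0.5062, 0.0452, 0.0359]
tcp_rot: [3.101, -0.104, 0.437]
force: [-0.1, 0.2, 0.9]
finger_gap: 0.0403
```

```bash
python3 st.py
python3 - <<'E'
from h import *
g=cams.grab_frame("wrist");cv2.imwrite("pics/w3.png",g["frame"][:,:,::-1])
E
```

```text
t 4.225 press [-75.6   0.3  35.9] yaw 0.31 toolz [ 0.276 -0.018 -0.961] F [-0.14  0.23  0.92] T [0.046 0.104 0.024] gap 0.0403 j6 1.9
```

View pics/w3.png

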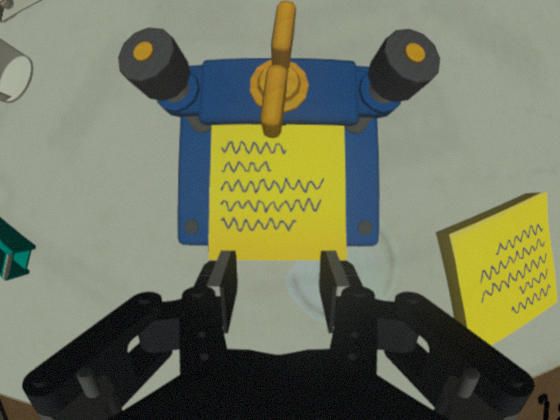

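Run:
```python
from h import *
g=cams.grab_frame("wrist")
A=np.array([.5815,.0394]);Y=-.0725;c,n=np.cos(Y),np.sin(Y)
def pr(P):d=P[:2]-A;return (np.array([c*d[0]+n*d[1],-n*d[0]+c*d[1]])*1000).round(1)
for n_,u,v,z in[("padL",208,258,.045),("padR",347,261,.045),("baseL",179,242,.018),("baseR",377,245,.018),("fingL",228,251,.03),("fingL",228,251,.04),("fingL",228,251,.045)]:print(n_,pr(plane(g,u,v,z,True)))
c=cams.grab_frame("side");cv2.imwrite("pics/s3.png",cv2.resize(c["frame"][150:260,215:345,::-1],None,fx=6,fy=5.4,interpolation=cv2.INTER_CUBIC))
```

```text
padL [-84.5  39.4]
padR [-85.8 -38.9]
baseL [-78.9  65. ]
baseR [-80.1 -64.9]
fingL [-82.4  30.2]
fingL [-81.   28.7]
fingL [-80.3  27.9]
```

View pics/s3.png

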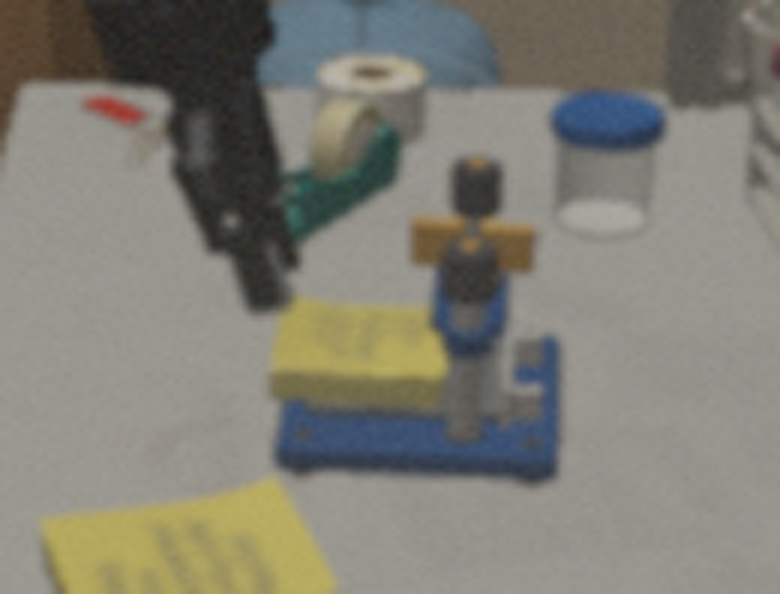

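Run:
```python
from h import *
g=cams.grab_frame("side")
for u,v in[(215+262/6,150+308/5.4),(215+290/6,150+300/5.4)]:
  o,d=ray(g,u,v)
  for y in(.0,.02,.045,.07):print(y,(o+d*(y-o[1])/d[1]).round(4))
s=readout.state();print(s['tool_pos'])
g=cams.grab_frame("scene");cv2.imwrite("pics/c3.png",cv2.resize(g["frame"][180:280,240:340,::-1],None,fx=6,fy=6,interpolation=cv2.INTER_CUBIC))
```

```text
0.0 [0.4932 0.     0.0817]
0.02 [0.4928 0.02   0.072 ]
0.045 [0.4924 0.045  0.0597]
0.07 [0.492  0.07   0.0475]
0.0 [0.5052 0.     0.0861]
0.02 [0.5051 0.02   0.0764]
0.045 [0.5049 0.045  0.0643]
0.07 [0.5047 0.07   0.0522]
[0.50591974 0.04516791 0.0358108 ]
```

View pics/c3.png

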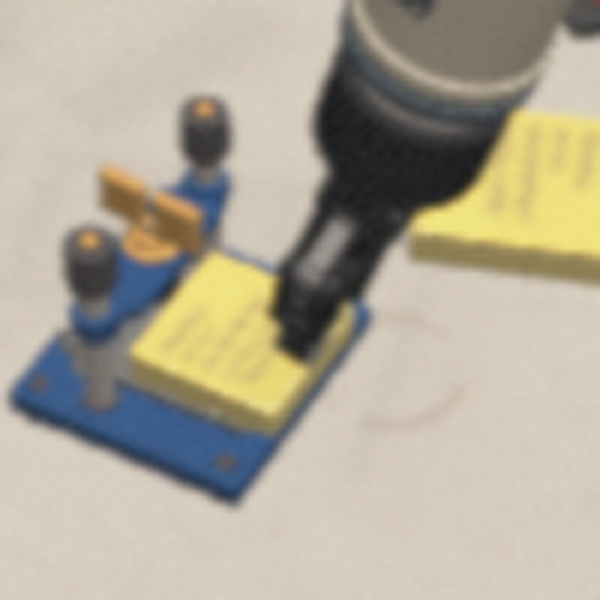

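Run:
```python
from h import *
g=cams.grab_frame("scene")
o,d=ray(g,289.2,239.2)
for y in(.05,.06,.07,.08):print(y,(o+d*(y-o[1])/d[1]).round(4))
s=cams.grab_frame("side")
P=readout.state()['tool_pos'];M=R.from_rotvec(readout.state()['tcp_rot']).as_matrix()
print("scene tcp px",proj(g,P),"side tcp px",proj(s,P))
for sy in(-1,1):
  for tx in(-.011,.011):
    for ty in (.02,.034):
      Q=P+M@np.array([tx,sy*ty,-.005]);print(Q.round(3),"scene",np.round(proj(g,Q),1),"side",np.round(proj(s,Q),1))
```

```text
0.05 [0.5032 0.05   0.0471]
0.06 [0.4987 0.06   0.0587]
0.07 [0.4942 0.07   0.0703]
0.08 [0.4898 0.08   0.0819]
scene tcp px (np.float64(289.04317087075935), np.float64(240.58608838757485)) side tcp px (np.float64(263.6077908094961), np.float64(214.9957360267362))
[0.495 0.066 0.038] scene [289.4 246.4] side [259.8 210.9]
[0.496 0.08  0.038] scene [287.  249.8] side [260.2 208.7]
[0.516 0.065 0.044] scene [282.6 242.1] side [267.5 209.3]
[0.517 0.079 0.044] scene [280.1 245.5] side [267.9 207. ]
[0.493 0.026 0.038] scene [296.3 237. ] side [258.6 217.6]
[0.492 0.012 0.038] scene [298.6 233.9] side [258.1 220. ]
[0.514 0.025 0.044] scene [289.6 232.9] side [266.5 215.9]
[0.513 0.011 0.044] scene [291.9 229.8] side [266.1 218.3]
```

Run:
```python
from h import *
w=cams.grab_frame("wrist");S=readout.state()
P=S['tool_pos'];M=R.from_rotvec(S['tcp_rot']).as_matrix()
C=w["T"][:3,3];print("cam in tool",(M.T@(C-P)).round(4), "camaxes in tool\n",(M.T@w["T"][:3,:3]).round(3))
for z in(0,-.01,-.02,-.03,-.04):
  print(z,[np.round(proj(w,P+M@np.array([x,y,z]),True),1).tolist() for x,y in((.011,.02),(.011,-.02),(-.011,.02))])
```

```text
cam in tool [ 0.0704  0.0003 -0.1751] camaxes in tool
 [[-0.   -0.96 -0.28]
 [ 1.   -0.   -0.  ]
 [ 0.   -0.28  0.96]]
0 [[312.5, 222.5], [242.4, 222.5], [311.1, 257.5]]
-0.01 [[314.3, 228.4], [240.4, 228.4], [312.8, 264.9]]
-0.02 [[316.4, 235.0], [238.3, 235.0], [314.6, 273.1]]
-0.03 [[318.7, 242.4], [236.0, 242.4], [316.6, 282.1]]
-0.04 [[321.2, 250.6], [233.3, 250.6], [318.8, 292.1]]
```

{"name": "arm_command", "arguments": {
  "plan": [
    [[-0.014,0,-0.004],[0,0,0]],
    [[-0.014,0,-0.004],[0,0,0]],
    [[0,0,0],[0,0,0]],
    [[0,0,0],[0,0,0]]
  ],
  "hand": 255
}}

```text
time: 5.12
tool_pos: [0.4735, 0.0472, 0.0357]
tcp_rot: [3.101, -0.103, 0.435]
force: [0.9, -0.9, 0.1]
finger_gap: -0.0
```

```bash
python3 st.py
python3 - <<'E'
from h import *
w=cams.grab_frame("wrist");s=cams.grab_frame("side");c=cams.grab_frame("scene")
S=readout.state();P=S['tool_pos'];M=R.from_rotvec(S['tcp_rot']).as_matrix()
fr=w["frame"].copy()
for z in(0,-.02,-.04):
    for x in(-.011,.011):
        u,v=proj(w,P+M@np.array([x,0,z]),True);cv2.circle(fr,(int(u),int(v)),2,(255,0,0),-1)
cv2.imwrite("pics/w4.png",fr[:,:,::-1])
out=[]
for g,(x0,y0) in((s,(215,150)),(c,(240,180))):
    f=g["frame"].copy();k=cv2.resize(f[y0:y0+110,x0:x0+100],None,fx=4,fy=4,interpolation=cv2.INTER_CUBIC)
    u,v=proj(g,P);cv2.circle(k,(int((u-x0)*4),int((v-y0)*4)),3,(255,0,0),-1);out.append(k)
cv2.imwrite("pics/b4.png",np.hstack(out)[:,:,::-1])
E
```

```text
t 5.125 press [-108.2    0.    35.7] yaw 0.33 toolz [ 0.275 -0.018 -0.961] F [ 0.9  -0.93  0.08] T [-0.009  0.12   0.011] gap -0.0 j6 1.94
```

View pics/w4.png

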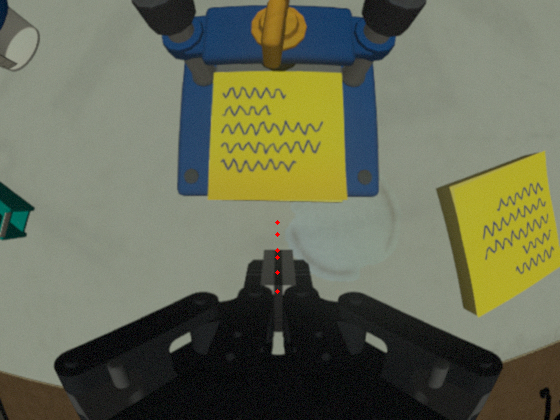

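View pics/b4.png

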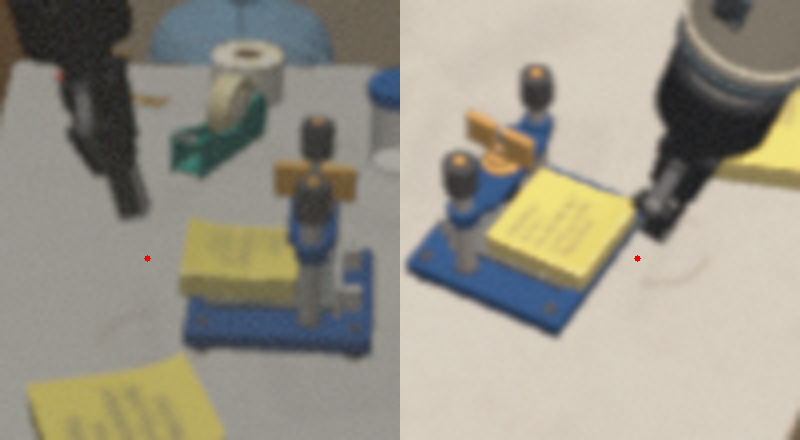

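Run:
```python
from h import *
s=cams.grab_frame("side");c=cams.grab_frame("scene")
S=readout.state();P=S['tool_pos'];M=R.from_rotvec(S['tcp_rot']).as_matrix()
for a,b in[((248.7,203.7),(302.5,237.5)),((249,203),(303.5,239)),((248,204),(301.5,236))]:
    p,e=tri(ray(s,*a),ray(c,*b));print(p.round(4),e.round(4),"tool frame",(M.T@(p-P)).round(4))
```

```text
[0.4656 0.0475 0.0681] 0.0002 tool frame [ 0.001   0.0002 -0.0336]
[0.4638 0.051  0.0678] 0.0053 tool frame [-0.001  -0.0032 -0.0339]
[0.4667 0.0448 0.0693] 0.0057 tool frame [ 0.0026  0.0028 -0.0344]
```

The fingertips sit about 34 mm behind the reported TCP when shut, by both triangulation and the wrist view, and about 38 mm behind at a 40 mm gap. So they passed over the pad without touching it. I'll compensate and redo the approach lower.

{"name": "arm_command", "arguments": {
  "plan": [
    [[-0.005,0,0.0178],[0,0,0]],
    [[-0.005,0,0.0178],[0,0,0]],
    [[0,0,0],[0,0,0]],
    [[0,0,0],[0,0,0]]
  ],
  "hand": 135
}}

```text
time: 5.88
tool_pos: [0.4758, 0.0473, -0.0015]
tcp_rot: [3.101, -0.104, 0.438]
force: [-0.4, -0.6, 0.2]
finger_gap: 0.0403
```

```bash
python3 st.py
cat > look.py <<'E'
from h import *
import sys
n=sys.argv[1]
s=cams.grab_frame("side");c=cams.grab_frame("scene");out=[]
for g,(x0,y0) in((s,(215,150)),(c,(240,180))):
    out.append(cv2.resize(g["frame"][y0:y0+110,x0:x0+100],None,fx=4,fy=4,interpolation=cv2.INTER_CUBIC))
cv2.imwrite(f"pics/{n}.png",np.hstack(out)[:,:,::-1])
E
python3 look.py b5
```

```text
t 5.875 press [-106.     0.2   -1.5] yaw 0.29 toolz [ 0.276 -0.018 -0.961] F [-0.36 -0.62  0.21] T [-0.028  0.111 -0.035] gap 0.0403 j6 2.04
```

View pics/b5.png

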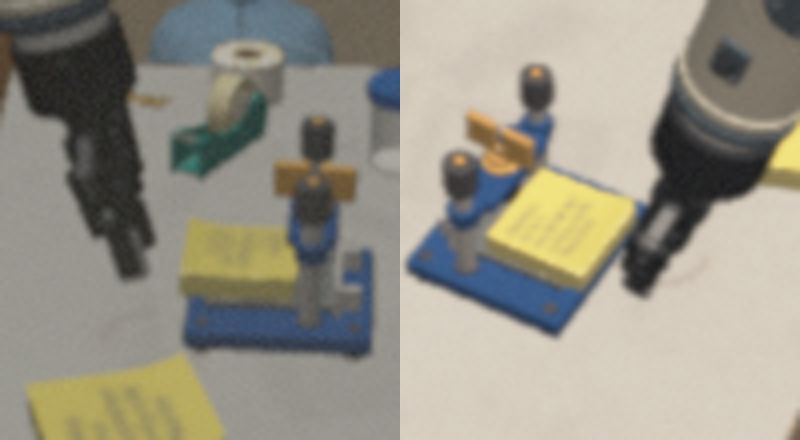

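{"name": "arm_command", "arguments": {
  "plan": [
    [[0.0029,0,0.0011],[0,0,0]],
    [[0.0029,0,0.0011],[0,0,0]],
    [[0.0029,0,0.0011],[0,0,0]],
    [[0.0029,0,0.0011],[0,0,0]],
    [[0.0029,0,0.0011],[0,0,0]],
    [[0.0029,0,0.0011],[0,0,0]]
  ]
}}

```text
time: 6.72
tool_pos: [0.4967, 0.0461, -0.0015]
tcp_rot: [3.101, -0.105, 0.443]
force: [-0.2, -0.1, 0.1]
finger_gap: 0.04
```

```bash
python3 st.py
```

```text
t 6.725 press [-85.1   0.5  -1.5] yaw 0.28 toolz [ 0.279 -0.017 -0.96 ] F [-0.23 -0.08  0.06] T [ 0.002  0.134 -0.026] gap 0.04 j6 2.0
```

{"name": "arm_command", "arguments": {
  "plan": [
    [[0.0025,0,0.0009],[0,0,0]],
    [[0.0025,0,0.0009],[0,0,0]],
    [[0.0025,0,0.0009],[0,0,0]]
  ]
}}

```text
time: 7.1
tool_pos: [0.5039, 0.0453, -0.0025]
tcp_rot: [3.1, -0.105, 0.439]
force: [-2.5, -0.2, 2.1]
finger_gap: 0.0405
```

```bash
python3 st.py;python3 look.py b6
python3 - <<'E'
from h import *
g=cams.grab_frame("wrist");cv2.imwrite("pics/w6.png",g["frame"][:,:,::-1])
E
```

```text
t 7.1 press [-77.8   0.2  -2.5] yaw 0.27 toolz [ 0.277 -0.018 -0.961] F [-2.51 -0.22  2.14] T [0.001 0.423 0.039] gap 0.0405 j6 1.98
```

View pics/b6.png

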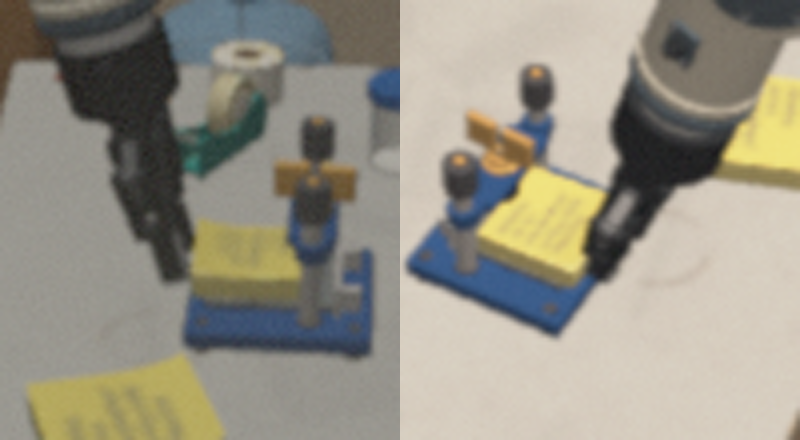

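View pics/w6.png

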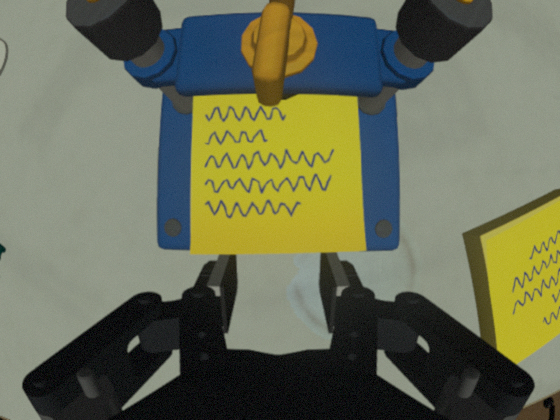

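{"name": "arm_command", "arguments": {
  "plan": [
    [[0.0025,0,0.0007],[0,0,0]],
    [[0.0025,0,0.0007],[0,0,0]],
    [[0.0025,0,0.0007],[0,0,0]],
    [[0.0025,0,0.0007],[0,0,0]]
  ]
}}

```text
time: 7.75
tool_pos: [0.5153, 0.0446, -0.0023]
tcp_rot: [3.101, -0.105, 0.441]
force: [-0.5, -0.5, -0.5]
finger_gap: 0.04
```

```bash
python3 st.py
```

```text
t 7.75 press [-66.5   0.4  -2.3] yaw 0.28 toolz [ 0.278 -0.017 -0.96 ] F [-0.5  -0.49 -0.54] T [0.036 0.3   0.038] gap 0.04 j6 1.96
```

Now small steps, watching the force.

{"name": "arm_command", "arguments": {
  "plan": [
    [[0.0015,0,0.0005],[0,0,0]],
    [[0.0015,0,0.0005],[0,0,0]]
  ]
}}

```text
time: 8.0
tool_pos: [0.5187, 0.0444, -0.0024]
tcp_rot: [3.101, -0.105, 0.441]
force: [-1.8, 0.2, 1.3]
finger_gap: 0.0402
```

```bash
python3 st.py
```

```text
t 8.0 press [-63.    0.5  -2.4] yaw 0.28 toolz [ 0.278 -0.017 -0.96 ] F [-1.76  0.17  1.27] T [ 0.02   0.337 -0.011] gap 0.0402 j6 1.95
```

{"name": "arm_command", "arguments": {
  "plan": [
    [[0.0008,0,0.0003],[0,0,0]]
  ]
}}

```text
time: 8.12
tool_pos: [0.5196, 0.0443, -0.0025]
tcp_rot: [3.101, -0.105, 0.44]
force: [-1.4, 0.1, 0.8]
finger_gap: 0.0404
```

{"name": "arm_command", "arguments": {
  "plan": [
    [[0.0008,0,0.0003],[0,0,0]]
  ]
}}

```text
time: 8.25
tool_pos: [0.5203, 0.0442, -0.0026]
tcp_rot: [3.1, -0.105, 0.44]
force: [-2.4, 1.1, 2.5]
finger_gap: 0.0403
```

```bash
python3 st.py
python3 - <<'E'
from h import *
g=cams.grab_frame("wrist");cv2.imwrite("pics/w7.png",g["frame"][:,:,::-1]);np.savez("w7",**g)
E
```

```text
t 8.25 press [-61.4   0.4  -2.6] yaw 0.28 toolz [ 0.278 -0.018 -0.961] F [-2.42  1.07  2.47] T [0.029 0.388 0.01 ] gap 0.0403 j6 1.95
```

View pics/w7.png

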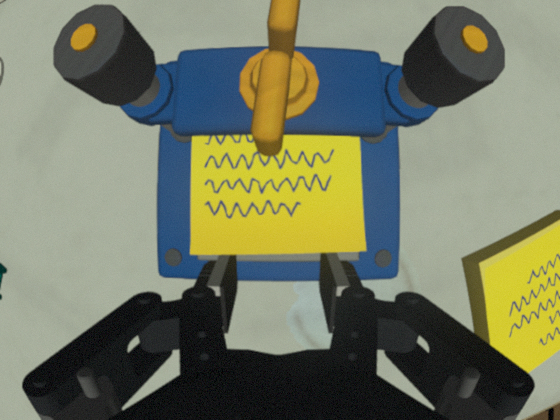

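{"name": "arm_command", "arguments": {
  "plan": [
    [[0.0008,0,0.0002],[0,0,0]]
  ]
}}

```text
time: 8.43
tool_pos: [0.5211, 0.0442, -0.0026]
tcp_rot: [3.101, -0.105, 0.44]
force: [-2.0, 0.8, 1.7]
finger_gap: 0.0402
```

{"name": "arm_command", "arguments": {
  "plan": [
    [[0.0008,0,0.0002],[0,0,0]]
  ]
}}

```text
time: 8.55
tool_pos: [0.522, 0.0441, -0.0025]
tcp_rot: [3.101, -0.105, 0.44]
force: [-2.3, 0.4, 1.7]
finger_gap: 0.0405
```

```bash
python3 st.py
python3 - <<'E'
from h import *
g=cams.grab_frame("wrist")
g=dict(np.load("w7.npz"))
A=np.array([.5815,.0394]);Y=-.0725;c,n=np.cos(Y),np.sin(Y)
for u,v in((190,253),(367,251)):
    d=plane(g,u,v,.045,True)[:2]-A;print(c*d[0]+n*d[1],-n*d[0]+c*d[1])
E
```

```text
t 8.55 press [-59.7   0.4  -2.5] yaw 0.27 toolz [ 0.278 -0.018 -0.961] F [-2.27  0.4   1.65] T [ 0.003  0.362 -0.006] gap 0.0405 j6 1.95
-0.06272784012462554 0.03916845920802138
-0.0614369873489717 -0.03956107771819291
```

{"name": "arm_command", "arguments": {
  "plan": [
    [[0.0007,0,0.0002],[0,0,0]]
  ]
}}

```text
time: 8.72
tool_pos: [0.5222, 0.044, -0.0027]
tcp_rot: [3.101, -0.105, 0.438]
force: [-6.1, 2.4, 3.3]
finger_gap: 0.04
```

{"name": "arm_command", "arguments": {
  "plan": [
    [[0.0007,0,0.0002],[0,0,0]]
  ]
}}

```text
time: 8.85
tool_pos: [0.5222, 0.044, -0.0029]
tcp_rot: [3.101, -0.105, 0.436]
force: [-5.4, 2.0, 5.6]
finger_gap: 0.0401
```

```bash
python3 st.py
```

```text
t 8.85 press [-59.5   0.3  -2.9] yaw 0.28 toolz [ 0.275 -0.018 -0.961] F [-5.36  1.98  5.6 ] T [0.427 0.831 0.118] gap 0.0401 j6 1.94
```

The advance stopped at about 6 N, so the pad is against the stop. I back off and check how square it sits.

{"name": "arm_command", "arguments": {
  "plan": [
    [[-0.008,0,-0.0023],[0,0,0]],
    [[-0.018,0,-0.009],[0,0,0]],
    [[0,0,0],[0,0,0]]
  ]
}}

```text
time: 9.22
tool_pos: [0.4942, 0.0461, 0.0011]
tcp_rot: [3.101, -0.105, 0.44]
force: [-0.0, -0.4, -0.0]
finger_gap: 0.0404
```

```bash
python3 st.py
python3 - <<'E'
from h import *
g=cams.grab_frame("wrist");f=g["frame"];np.savez("w8",**g)
cv2.imwrite("pics/w8.png",f[:,:,::-1])
hsv=cv2.cvtColor(f,cv2.COLOR_RGB2HSV)
y=cv2.inRange(hsv,(25,100,100),(35,255,255));y[:,400:]=0
k=max(cv2.findContours(y,0,2)[0],key=cv2.contourArea);print(cv2.boundingRect(k))
A=np.array([.5815,.0394]);Y=-.0725;c,n=np.cos(Y),np.sin(Y)
def pr(u,v,z):
    d=plane(g,u,v,z,True)[:2]-A;return c*d[0]+n*d[1],-n*d[0]+c*d[1]
p=k[:,0,:];x0,x1=p[:,0].min(),p[:,0].max()
pts=[]
for u in range(x0+8,x1-8,4):
    v=p[(p[:,0]>=u-1)&(p[:,0]<=u+1),1].max();pts.append(pr(u,v+.5,.045))
pts=np.array(pts)*1000;print(pts.round(1)[::4]);
q=np.polyfit(pts[:,1],pts[:,0],1);print("front slope rad",q[0],"x at 0",q[1])
E
```

```text
t 9.225 press [-87.5   0.4   1.1] yaw 0.28 toolz [ 0.277 -0.017 -0.961] F [-0.   -0.42 -0.03] T [ 0.001  0.13  -0.077] gap 0.0404 j6 1.99
(192, 73, 173, 118)Traceback (most recent call last):
  File "<stdin>", line 13, in <module>
    return umr_maximum(a, axis, None, out, keepdims, initial, where)
ValueError: zero-size array to reduction operation maximum which has no identity
```

View pics/w8.png

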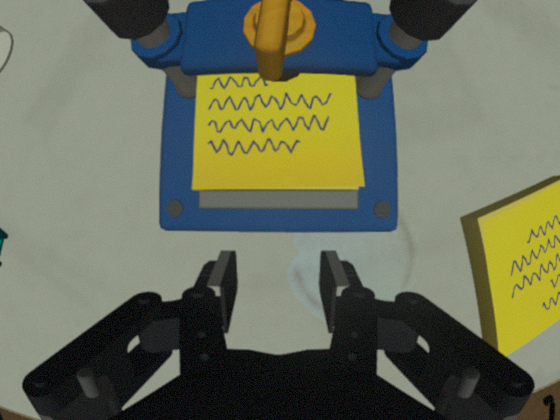

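```bash
cat > sq.py <<'E'
from h import *
import sys
def run(g):
    f=g["frame"];hsv=cv2.cvtColor(f,cv2.COLOR_RGB2HSV).astype(int)
    A=np.array([.5815,.0394]);Y=-.0725;c,n=np.cos(Y),np.sin(Y)
    def pr(u,v,z):
        d=plane(g,u,v,z,True)[:2]-A;return c*d[0]+n*d[1],-n*d[0]+c*d[1]
    yel=(hsv[...,0]>=23)&(hsv[...,0]<=37)&(hsv[...,1]>100)
    blu=(hsv[...,0]>=100)&(hsv[...,0]<=125)&(hsv[...,1]>100)
    def edge(mask,us,z,name):
        P=[]
        for u in us:
            vs=np.where(mask[80:260,u])[0]+80
            if len(vs):P.append((u,vs.max()+.5))
        P=np.array(P);q=np.array([pr(u,v,z) for u,v in P])*1000
        a=np.polyfit(q[:,1],q[:,0],1);r=q[:,0]-np.polyval(a,q[:,1]);k=abs(r)<.8
        a=np.polyfit(q[k,1],q[k,0],1);print(name,"slope",a[0].round(4),"x0",a[1].round(2),"res",r[k].std().round(2),k.sum(),"y",q[:,1].min().round(1),q[:,1].max().round(1))
    edge(yel,range(200,360,3),.045,"pad")
    edge(blu,list(range(172,236,3))+list(range(320,388,3)),.018,"base")
    # pad sides
    for s in(0,1):
        P=[]
        for v in range(90,182,3):
            us=np.where(yel[v,150:420])[0]+150;P.append((us.min()-.5 if s==0 else us.max()+.5,v))
        q=np.array([pr(u,v,.045) for u,v in P])*1000;a=np.polyfit(q[:,0],q[:,1],1);print("side",s,"yaw",a[0].round(4),"y@-40",np.polyval(a,-40).round(2))
run(dict(np.load("w8.npz")))
E
python3 sq.py
```

```text
pad slope -0.0064 x0 -60.85 res 0.13 53 y -36.5 35.4
base slope 0.0001 x0 -80.55 res 0.12 45 y -58.9 57.9
side 0 yaw 0.0044 y@-40 39.06
side 1 yaw 0.0498 y@-40 -37.42
```

Run:
```python
from h import *
g=dict(np.load("w8.npz"));A=np.array([.5815,.0394]);Y=-.0725;c,n=np.cos(Y),np.sin(Y)
def pr(u,v,z):
    d=plane(g,u,v,z,True)[:2]-A;return np.round([1000*(c*d[0]+n*d[1]),1000*(-n*d[0]+c*d[1])],1)
for u,v in((200,209),(280,210),(357,208.5)):print("bed",pr(u,v,.028))
cv2.imwrite("pics/w8c.png",cv2.resize(g["frame"][60:240,150:410,::-1],None,fx=3,fy=3,interpolation=cv2.INTER_CUBIC))
```

```text
bed [-69.4  39.5]
bed [-69.7  -0.9]
bed [-68.7 -39.7]
```

View pics/w8c.png

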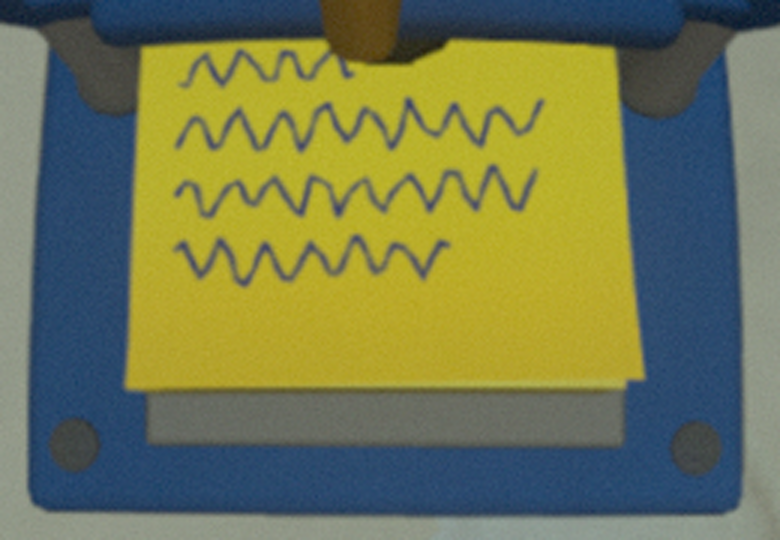

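The pad is home. The ragged top sheet sits slightly askew, but the block and bed edges are parallel and the front is at about x = -61 mm. For the nut, the jaws only fit the wings every half turn, so I turn the tool half round first to give the wrist its full clockwise range.

{"name": "arm_command", "arguments": {
  "plan": [
    [[0.009,0,-0.046],[0,0,0]],
    [[0.009,0,-0.046],[0,0,0]],
    [[0.009,0,-0.046],[0,0,0]],
    [[0.009,0,-0.046],[0,-8,0]],
    [[0,0,0],[0,-8,0]],
    [[0,0,0],[0,0,-10.6]],
    [[0,0,0],[0,0,-10.6]],
    [[0,0,0],[0,0,-10.6]],
    [[0,0,0],[0,0,-10.6]],
    [[0,0,0],[0,0,-10.6]],
    [[0,0,0],[0,0,-10.6]],
    [[0,0,0],[0,0,-10.6]]
  ],
  "hand": 183
}}

```text
time: 10.78
tool_pos: [0.4917, 0.048, 0.1945]
tcp_rot: [2.542, 1.836, 0.029]
force: [-0.2, -0.8, 0.0]
finger_gap: 0.024
```

```bash
python3 st.py
```

```text
t 10.775 press [-90.2   2.1 194.5] yaw 75.84 toolz [ 0.018  0.006 -1.   ] F [-0.22 -0.78  0.05] T [ 0.019  0.071 -0.01 ] gap 0.024 j6 0.41
```

{"name": "arm_command", "arguments": {
  "plan": [
    [[0,0,0],[0,0,-10.6]],
    [[0,0,0],[0,0,-10.6]],
    [[0,0,0],[0,0,-10.6]],
    [[0,0,0],[0,0,-10.6]],
    [[0,0,0],[0,0,-10.6]],
    [[0,0,0],[0,0,-10.6]],
    [[0,0,0],[0,0,-10.6]],
    [[0,0,0],[0,0,-10.6]],
    [[0,0,0],[0,0,-10]],
    [[0,0,0],[0,0,0]]
  ]
}}

```text
time: 12.02
tool_pos: [0.5022, 0.0483, 0.1967]
tcp_rot: [0.327, 3.095, 0.018]
force: [-0.5, 0.8, 0.9]
finger_gap: 0.0241
```

```bash
python3 st.py
python3 - <<'E'
from h import *
g=cams.grab_frame("wrist");cv2.imwrite("pics/w9.png",g["frame"][:,:,::-1]);np.savez("w9",**g)
S=readout.state();print(R.from_rotvec(S['tcp_rot']).as_matrix().round(3),S['tool_pos'])
E
```

```text
t 12.025 press [-79.7   3.2 196.7] yaw 172.07 toolz [ 0.031  0.009 -0.999] F [-0.48  0.75  0.86] T [-0.014  0.003 -0.016] gap 0.0241 j6 -1.27
[[-0.977  0.211  0.03 ]
 [ 0.212  0.977  0.009]
 [-0.028  0.015 -1.   ]] [0.50215774 0.04833653 0.19668303]
```

View pics/w9.png

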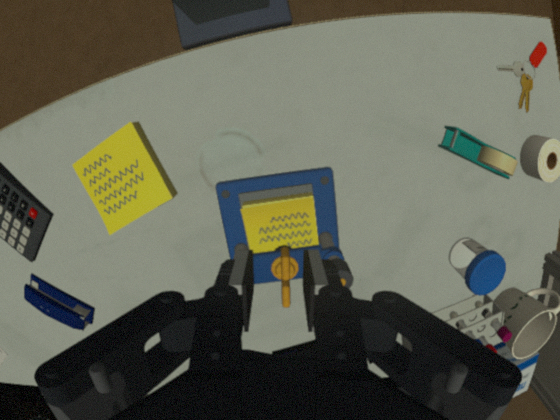

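{"name": "arm_command", "arguments": {
  "plan": [
    [[-0.026,0.0027,0],[0.9,1.6,-1.6]],
    [[-0.026,0.0027,0.01],[0,0,0]],
    [[-0.026,0.0027,0.03],[0,0,0]],
    [[0,0,0.02],[0,0,0]],
    [[0,0,0],[0,0,0]]
  ]
}}

```text
time: 12.7
tool_pos: [0.5852, 0.0407, 0.1367]
tcp_rot: [0.322, 3.122, -0.001]
force: [-0.3, 0.2, 0.1]
finger_gap: 0.024
```

```bash
python3 st.py
python3 - <<'E'
from h import *
g=cams.grab_frame("wrist");cv2.imwrite("pics/w10.png",g["frame"][:,:,::-1]);np.savez("w10",**g)
S=readout.state();print(R.from_rotvec(S['tcp_rot']).as_matrix().round(3),S['tool_pos'])
E
```

```text
t 12.7 press [  3.6   1.5 136.7] yaw 172.39 toolz [ 0.003 -0.001 -1.   ] F [-0.32  0.22  0.14] T [-0.004  0.021 -0.022] gap 0.024 j6 -1.3
[[-0.979  0.203  0.005]
 [ 0.203  0.979 -0.001]
 [-0.005  0.    -1.   ]] [0.58595284 0.04070426 0.13771812]
```

View pics/w10.png

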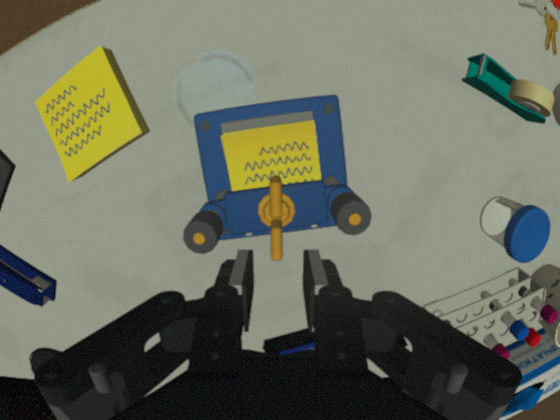

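Run:
```python
from h import *
g=dict(np.load("w10.npz"));f=g["frame"]
hsv=cv2.cvtColor(f,cv2.COLOR_RGB2HSV).astype(int)
m=((hsv[...,0]>=10)&(hsv[...,0]<=22)&(hsv[...,1]>120)).astype(np.uint8)
m[:165]=0;m[265:]=0;m[:,:240]=0;m[:,310:]=0
for v in range(176,262,6):
    u=np.where(m[v])[0]
    if len(u):print(v,u.min(),u.max(),end=" | ")
# wing z=.111 line
pts=[]
for v in list(range(182,192,2))+list(range(232,256,2)):
    u=np.where(m[v])[0];pts.append(plane(g,(u.min()+u.max())/2,v,.108,True)[:2])
pts=np.array(pts);d=np.polyfit(pts[:,0],pts[:,1],1);print("\nwing yaw",np.degrees(np.arctan(d[0])),"y at .5815",np.polyval(d,.5815))
for n,u,v,z in(("near",276,177,.111),("far",277,259,.111),("capR",201,240,.121),("capL",353.5,219.5,.121)):print(n,plane(g,u,v,z,True).round(4))
```

```text
176 274 278 | 182 271 280 | 188 270 280 | 194 269 284 | 200 261 290 | 206 259 293 | 212 258 294 | 218 261 291 | 224 266 285 | 230 271 281 | 236 271 281 | 242 271 281 | 248 271 281 | 254 272 281 | 260 275 278 | 
wing yaw -10.904951993411169 y at .5815 0.03965099994392504
near [0.5521 0.046  0.111 ]
far [0.6074 0.0351 0.111 ]
capR [ 0.5802 -0.0091  0.121 ]
capL [0.5863 0.0886 0.121 ]
```

{"name": "arm_command", "arguments": {
  "plan": [
    [[0.0034,-0.0017,0.015],[0,0,-0.8]],
    [[0,0,0.02],[0,0,0]],
    [[0,0,0],[0,0,0]]
  ]
}}

```text
time: 13.12
tool_pos: [0.5828, 0.0398, 0.1033]
tcp_rot: [0.3, 3.119, 0.0]
force: [0.5, -0.4, 0.3]
finger_gap: 0.0244
```

```bash
python3 st.py
python3 - <<'E'
from h import *
g=cams.grab_frame("wrist");cv2.imwrite("pics/w11.png",g["frame"][:,:,::-1]);np.savez("w11",**g)
E
```

```text
t 13.125 press [  1.3   0.5 103.3] yaw 173.17 toolz [ 0.008 -0.001 -1.   ] F [ 0.54 -0.36  0.35] T [-0.009  0.01   0.03 ] gap 0.0244 j6 -1.31
```

View pics/w11.png

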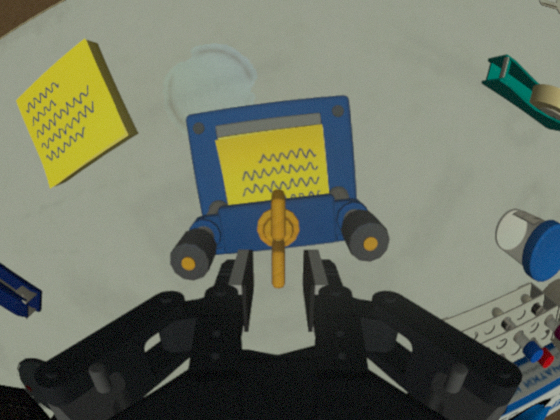

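{"name": "arm_command", "arguments": {
  "plan": [
    [[0.0008,0,0.014],[0,0.3,0]],
    [[0,0,0.014],[0,0,0]],
    [[0,0,0.012],[0,0,0]],
    [[0,0,0],[0,0,0]]
  ]
}}

```text
time: 13.68
tool_pos: [0.5835, 0.04, 0.0627]
tcp_rot: [0.3, 3.121, 0.002]
force: [0.3, -0.5, 0.5]
finger_gap: 0.0239
```

```bash
python3 st.py; python3 look.py b12
```

```text
t 13.675 press [ 2.   0.8 62.7] yaw 173.16 toolz [ 0.006  0.001 -1.   ] F [ 0.25 -0.53  0.51] T [-0.036 -0.018 -0.007] gap 0.0239 j6 -1.31
```

View pics/b12.png

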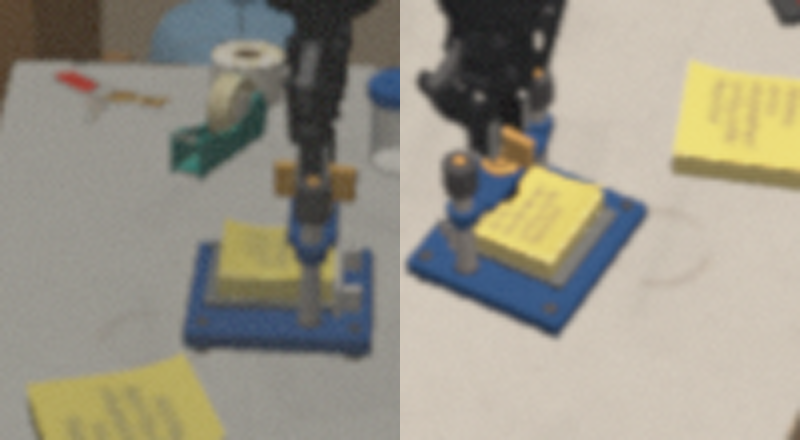

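{"name": "arm_command", "arguments": {
  "plan": [
    [[0.0012,-0.0004,0.004],[0,0.3,0]],
    [[0,0,0],[0,0,0]]
  ]
}}

```text
time: 14.02
tool_pos: [0.5836, 0.04, 0.0602]
tcp_rot: [0.301, 3.124, 0.004]
force: [-0.0, 0.6, 0.4]
finger_gap: 0.0242
```

{"name": "arm_command", "arguments": {
  "plan": [
    [[0,0,0],[0,0,0]],
    [[0,0,0],[0,0,0]],
    [[0,0,0],[0,0,0]]
  ],
  "hand": 255,
  "force": 80
}}

```text
time: 14.4
tool_pos: [0.5837, 0.0397, 0.0607]
tcp_rot: [0.3, 3.124, 0.003]
force: [0.4, -1.0, -2.8]
finger_gap: 0.0059
```

```bash
python3 st.py; python3 look.py b13;  python3 - <<'E'
from h import *
g=cams.grab_frame("wrist");cv2.imwrite("pics/w13.png",g["frame"][:,:,::-1]);np.savez("w11",**g)
E
```

```text
t 14.4 press [ 2.2  0.4 60.7] yaw 173.18 toolz [ 0.004  0.002 -1.   ] F [ 0.39 -1.03 -2.8 ] T [-0.002 -0.04   0.085] gap 0.0059 j6 -1.32
```

View pics/w13.png

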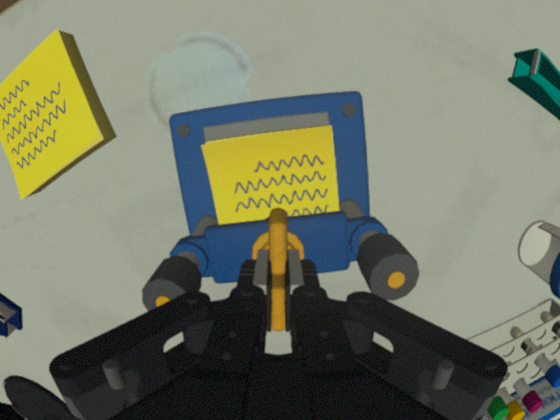

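Run:
```python
from h import *
s=cams.grab_frame("side");c=cams.grab_frame("scene")
k=[cv2.resize(g["frame"][y:y+70,x:x+58],None,fx=6.8,fy=6.8,interpolation=cv2.INTER_CUBIC) for g,x,y in((s,265,145),(c,235,155))]
cv2.imwrite("pics/b13.png",np.hstack(k)[:,:,::-1])
```

```text
(no output)
```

View pics/b13.png

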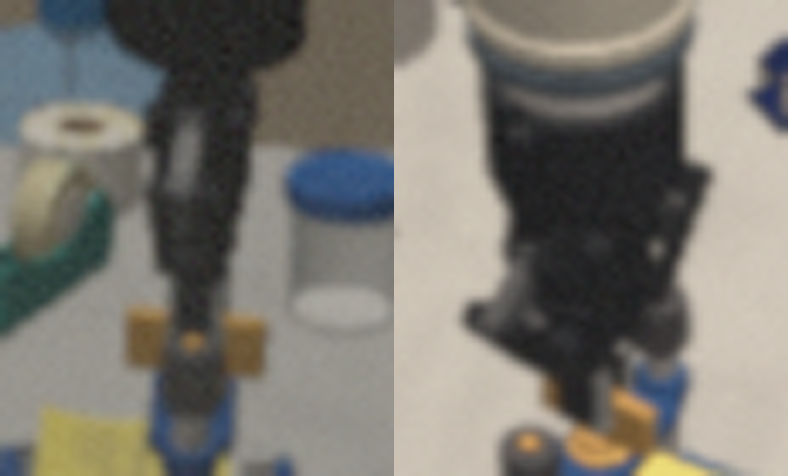

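Run:
```python
from h import *
c=cams.grab_frame("scene")
from scipy.optimize import least_squares
# elbow on the vertical plane through axis along tool y
o,d=ray(c,246.2,200.6);u=np.array([.2,.979,0]);n=np.array([.979,-.2,0]);A=np.array([.582,.04,0])
t=((A-o)@n)/(d@n);p=o+t*d;print(p,"radius",(p-A)@u)
for i in range(6):
  s=readout.state();print(s['time'],s['torque'].round(3),s['force'].round(2))
```

```text
[0.59538325 0.10551101 0.19762394] radius 0.06681192667746795
14.7 [-0.061  0.066  0.06 ] [-0.18 -0.65  0.48]
14.7 [-0.061  0.066  0.06 ] [-0.18 -0.65  0.48]
14.7 [-0.061  0.066  0.06 ] [-0.18 -0.65  0.48]
14.7 [-0.061  0.066  0.06 ] [-0.18 -0.65  0.48]
14.7 [-0.061  0.066  0.06 ] [-0.18 -0.65  0.48]
14.7 [-0.061  0.066  0.06 ] [-0.18 -0.65  0.48]
```

Grip is fine; the linkage elbows are at z ≈ 0.19, well above the collars. Turning starts clockwise (+z tool) in short arcs, reading the moment at the end of each.

{"name": "arm_command", "arguments": {
  "plan": [
    [[0,0,0],[0,0,5]],
    [[0,0,0],[0,0,5]]
  ]
}}

```text
time: 14.95
tool_pos: [0.5837, 0.0396, 0.0606]
tcp_rot: [0.577, 3.085, 0.003]
force: [-0.0, -0.9, -0.7]
finger_gap: 0.0055
```

```bash
python3 st.py|tee -a log
```

```text
t 14.95 press [ 2.2  0.4 60.6] yaw 162.95 toolz [ 0.003  0.001 -1.   ] F [-0.02 -0.9  -0.7 ] T [-0.137  0.093  0.225] gap 0.0055 j6 -1.14
```

{"name": "arm_command", "arguments": {
  "plan": [
    [[0,0,0],[0,0,5]],
    [[0,0,0],[0,0,5]]
  ]
}}

```text
time: 15.2
tool_pos: [0.5837, 0.0395, 0.0607]
tcp_rot: [0.852, 3.021, 0.003]
force: [-0.6, 0.2, 1.0]
finger_gap: 0.0058
```

```bash
python3 st.py|tee -a log
```

```text
t 15.2 press [ 2.2  0.3 60.7] yaw 152.66 toolz [ 0.003  0.001 -1.   ] F [-0.63  0.22  0.98] T [-0.166  0.074  0.182] gap 0.0058 j6 -0.96
```

{"name": "arm_command", "arguments": {
  "plan": [
    [[0,0,0],[0,0,5]]
  ]
}}

```text
time: 15.32
tool_pos: [0.5837, 0.0395, 0.0606]
tcp_rot: [0.987, 2.98, 0.003]
force: [-0.5, -1.5, 0.2]
finger_gap: 0.0055
```

```bash
python3 st.py|tee -a log
```

```text
t 15.325 press [ 2.2  0.2 60.6] yaw 147.5 toolz [ 0.003  0.001 -1.   ] F [-0.5  -1.53  0.23] T [-0.211  0.061  0.209] gap 0.0055 j6 -0.87
```

{"name": "arm_command", "arguments": {
  "plan": [
    [[0,0,0],[0,0,5]],
    [[0,0,0],[0,0,5]]
  ]
}}

```text
time: 15.58
tool_pos: [0.5836, 0.0394, 0.0606]
tcp_rot: [1.25, 2.879, 0.003]
force: [-0.8, -1.1, 0.7]
finger_gap: 0.0058
```

```bash
python3 st.py|tee -a log
python3 - <<'E'
from h import *
g=cams.grab_frame("wrist");cv2.imwrite("pics/w14.png",g["frame"][:,:,::-1])
E
```

```text
t 15.575 press [ 2.1  0.2 60.6] yaw 137.2 toolz [ 0.003  0.001 -1.   ] F [-0.76 -1.06  0.66] T [-0.118  0.076  0.194] gap 0.0058 j6 -0.69
```

View pics/w14.png

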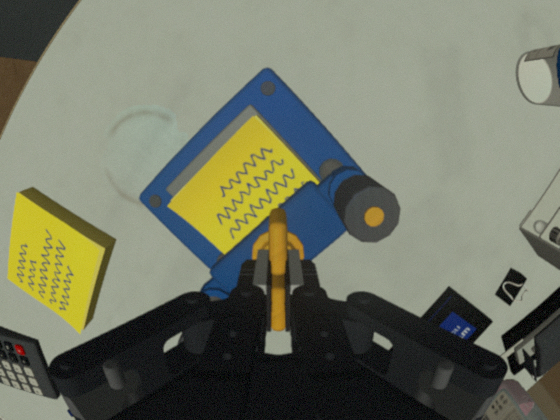

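The wing turns with the jaws: still vertical at (278,270) between the fingers while the press has rotated in view. Continuing.

{"name": "arm_command", "arguments": {
  "plan": [
    [[0,0,0],[0,0,5]],
    [[0,0,0],[0,0,5]]
  ]
}}

```text
time: 15.88
tool_pos: [0.5836, 0.0394, 0.0607]
tcp_rot: [1.505, 2.755, 0.003]
force: [-1.1, -1.1, 0.3]
finger_gap: 0.006
```

```bash
python3 st.py|tee -a log
```

```text
t 15.875 press [ 2.1  0.1 60.7] yaw 126.87 toolz [ 0.003  0.    -1.   ] F [-1.11 -1.09  0.33] T [-0.159  0.085  0.233] gap 0.006 j6 -0.51
```

{"name": "arm_command", "arguments": {
  "plan": [
    [[0,0,0],[0,0,5]]
  ]
}}

```text
time: 16.0
tool_pos: [0.5836, 0.0393, 0.0606]
tcp_rot: [1.625, 2.686, 0.003]
force: [-0.4, -0.2, 1.0]
finger_gap: 0.0059
```

```bash
python3 st.py|tee -a log
```

```text
t 16.0 press [ 2.1  0.1 60.6] yaw 121.81 toolz [ 0.003  0.    -1.   ] F [-0.37 -0.15  0.96] T [-0.132  0.098  0.212] gap 0.0059 j6 -0.42
```

{"name": "arm_command", "arguments": {
  "plan": [
    [[0,0,0],[0,0,5]]
  ]
}}

```text
time: 16.12
tool_pos: [0.5835, 0.0393, 0.0606]
tcp_rot: [1.742, 2.612, 0.003]
force: [-1.1, -0.6, 1.1]
finger_gap: 0.0055
```

```bash
python3 st.py|tee -a log
```

```text
t 16.125 press [ 2.   0.1 60.6] yaw 116.75 toolz [ 0.003  0.    -1.   ] F [-1.08 -0.58  1.08] T [-0.171  0.118  0.203] gap 0.0055 j6 -0.33
```

{"name": "arm_command", "arguments": {
  "plan": [
    [[0,0,0],[0,0,5]]
  ]
}}

```text
time: 16.25
tool_pos: [0.5835, 0.0393, 0.0606]
tcp_rot: [1.855, 2.532, 0.003]
force: [0.0, 0.6, 0.2]
finger_gap: 0.006
```

```bash
python3 st.py|tee -a log
```

```text
t 16.25 press [ 2.   0.  60.6] yaw 111.69 toolz [ 0.003 -0.    -1.   ] F [0.05 0.58 0.25] T [-0.17   0.065  0.18 ] gap 0.006 j6 -0.24
```

{"name": "arm_command", "arguments": {
  "plan": [
    [[0,0,0],[0,0,5]]
  ]
}}

```text
time: 16.38
tool_pos: [0.5834, 0.0393, 0.0606]
tcp_rot: [1.966, 2.448, 0.003]
force: [-0.9, -0.8, 0.8]
finger_gap: 0.0057
```

```bash
python3 st.py|tee -a log
```

```text
t 16.375 press [ 1.9  0.  60.6] yaw 106.63 toolz [ 0.003 -0.    -1.   ] F [-0.91 -0.84  0.84] T [-0.144  0.073  0.213] gap 0.0057 j6 -0.15
```

{"name": "arm_command", "arguments": {
  "plan": [
    [[0,0,0],[0,0,5]]
  ]
}}

```text
time: 16.5
tool_pos: [0.5834, 0.0393, 0.0606]
tcp_rot: [2.072, 2.359, 0.002]
force: [-0.3, -0.4, 0.5]
finger_gap: 0.0058
```

```bash
python3 st.py|tee -a log
```

```text
t 16.5 press [ 1.9  0.  60.6] yaw 101.57 toolz [ 0.003 -0.    -1.   ] F [-0.25 -0.37  0.54] T [-0.136  0.111  0.193] gap 0.0058 j6 -0.06
```

{"name": "arm_command", "arguments": {
  "plan": [
    [[0,0,0],[0,0,5]]
  ]
}}

```text
time: 16.62
tool_pos: [0.5833, 0.0392, 0.0606]
tcp_rot: [2.174, 2.265, 0.002]
force: [-0.3, -0.3, 1.0]
finger_gap: 0.0059
```

```bash
python3 st.py|tee -a log
```

```text
t 16.625 press [ 1.8 -0.1 60.6] yaw 96.5 toolz [ 0.003 -0.    -1.   ] F [-0.27 -0.28  0.97] T [-0.151  0.075  0.086] gap 0.0059 j6 0.02
```

{"name": "arm_command", "arguments": {
  "plan": [
    [[0,0,0],[0,0,5]]
  ]
}}

```text
time: 16.75
tool_pos: [0.5833, 0.0392, 0.0607]
tcp_rot: [2.272, 2.167, 0.002]
force: [-0.6, -1.0, 0.6]
finger_gap: 0.0059
```

```bash
python3 st.py|tee -a log
```

```text
t 16.75 press [ 1.8 -0.  60.7] yaw 91.44 toolz [ 0.003 -0.    -1.   ] F [-0.62 -1.04  0.57] T [-0.13   0.123  0.195] gap 0.0059 j6 0.11
```

{"name": "arm_command", "arguments": {
  "plan": [
    [[0,0,0],[0,0,5]]
  ]
}}

```text
time: 16.88
tool_pos: [0.5833, 0.0392, 0.0607]
tcp_rot: [2.365, 2.064, 0.002]
force: [-1.2, -0.7, -0.6]
finger_gap: 0.006
```

```bash
python3 st.py|tee -a log
```

```text
t 16.875 press [ 1.8 -0.  60.7] yaw 86.38 toolz [ 0.002 -0.001 -1.   ] F [-1.21 -0.65 -0.58] T [-0.152  0.113  0.238] gap 0.006 j6 0.2
```

{"name": "arm_command", "arguments": {
  "plan": [
    [[0,0,0],[0,0,5]]
  ]
}}

```text
time: 17.0
tool_pos: [0.5832, 0.0392, 0.0607]
tcp_rot: [2.454, 1.958, 0.002]
force: [-0.7, 0.1, 0.4]
finger_gap: 0.006
```

```bash
python3 st.py|tee -a log
```

```text
t 17.0 press [ 1.7 -0.1 60.7] yaw 81.32 toolz [ 0.002 -0.001 -1.   ] F [-0.75  0.07  0.41] T [-0.112  0.089  0.206] gap 0.006 j6 0.29
```

{"name": "arm_command", "arguments": {
  "plan": [
    [[0,0,0],[0,0,5]]
  ]
}}

```text
time: 17.12
tool_pos: [0.5831, 0.0392, 0.0606]
tcp_rot: [2.538, 1.848, 0.002]
force: [-1.1, -1.0, 0.4]
finger_gap: 0.0059
```

```bash
python3 st.py|tee -a log
```

```text
t 17.125 press [ 1.7 -0.1 60.6] yaw 76.26 toolz [ 0.002 -0.001 -1.   ] F [-1.05 -0.96  0.37] T [-0.195  0.108  0.243] gap 0.0059 j6 0.38
```

{"name": "arm_command", "arguments": {
  "plan": [
    [[0,0,0],[0,0,5]]
  ]
}}

```text
time: 17.25
tool_pos: [0.5831, 0.0392, 0.0607]
tcp_rot: [2.617, 1.734, 0.002]
force: [0.0, 0.3, 0.8]
finger_gap: 0.0058
```

```bash
python3 st.py|tee -a log
```

```text
t 17.25 press [ 1.6 -0.1 60.7] yaw 71.2 toolz [ 0.002 -0.001 -1.   ] F [0.04 0.34 0.79] T [-0.152  0.113  0.241] gap 0.0058 j6 0.47
```

{"name": "arm_command", "arguments": {
  "plan": [
    [[0,0,0],[0,0,5]]
  ]
}}

```text
time: 17.38
tool_pos: [0.5831, 0.0392, 0.0606]
tcp_rot: [2.691, 1.617, 0.002]
force: [-1.0, -0.8, 0.1]
finger_gap: 0.0056
```

```bash
python3 st.py|tee -a log
```

```text
t 17.375 press [ 1.6 -0.1 60.6] yaw 66.14 toolz [ 0.002 -0.001 -1.   ] F [-0.96 -0.82  0.1 ] T [-0.142  0.073  0.269] gap 0.0056 j6 0.56
```

{"name": "arm_command", "arguments": {
  "plan": [
    [[0,0,0],[0,0,4]]
  ]
}}

```text
time: 17.5
tool_pos: [0.583, 0.0393, 0.0606]
tcp_rot: [2.747, 1.521, 0.002]
force: [0.4, 0.1, 0.8]
finger_gap: 0.0056
```

```bash
python3 st.py|tee -a log
```

```text
t 17.5 press [ 1.5 -0.  60.6] yaw 62.1 toolz [ 0.002 -0.001 -1.   ] F [0.38 0.14 0.82] T [-0.139  0.089  0.254] gap 0.0056 j6 0.63
```

{"name": "arm_command", "arguments": {
  "plan": [
    [[0,0,0],[0,0,4]]
  ]
}}

```text
time: 17.62
tool_pos: [0.583, 0.0393, 0.0606]
tcp_rot: [2.798, 1.424, 0.002]
force: [-0.5, -1.0, 0.9]
finger_gap: 0.0058
```

```bash
python3 st.py|tee -a log
```

```text
t 17.625 press [ 1.5 -0.  60.6] yaw 58.08 toolz [ 0.002 -0.001 -1.   ] F [-0.53 -0.97  0.88] T [-0.137  0.063  0.22 ] gap 0.0058 j6 0.7
```

{"name": "arm_command", "arguments": {
  "plan": [
    [[0,0,0],[0,0,4]]
  ]
}}

```text
time: 17.75
tool_pos: [0.583, 0.0393, 0.0607]
tcp_rot: [2.847, 1.324, 0.002]
force: [-0.8, -0.4, 0.8]
finger_gap: 0.006
```

```bash
python3 st.py|tee -a log
cat > fit.py <<'E'
import re,numpy as np
from scipy.optimize import curve_fit
L=[(float(re.search(r"yaw (\S+)",l)[1]),float(re.search(r" T \[\s*(\S+)\s+(\S+)\s+([-\d.]+)",l)[3])) for l in open("log")]
a=np.array(L);x=np.radians(173.2-a[:,0]);t=a[:,1]
best=[]
for b in np.arange(.5,x.max(),.05):
    h=np.clip(x-b,0,None);r=t-.2-.1*h
    r2=t-.1*h;m=np.median(r2)
    best.append((np.minimum(abs(r),.07)**2@np.ones(len(r)),b))
best.sort();s=best[0][0]
sg=.022
B=np.array(best);w=np.exp(-(B[:,0]-s)/2/sg**2);w/=w.sum();mu=w@B[:,1];print("bite",mu.round(3),"+-",np.sqrt(w@(B[:,1]-mu)**2).round(3),"now",x[-1].round(3),"past",(x[-1]-mu).round(3),"last5",t[-5:].mean().round(3))
E
python3 fit.py
```

```text
t 17.75 press [ 1.5 -0.  60.7] yaw 54.05 toolz [ 0.002 -0.001 -1.   ] F [-0.78 -0.4   0.8 ] T [-0.133  0.129  0.239] gap 0.006 j6 0.77
bite 1.44 +- 0.083 now 2.08 past 0.64 last5 0.245
```

{"name": "arm_command", "arguments": {
  "plan": [
    [[0,0,0],[0,0,3]]
  ]
}}

```text
time: 17.88
tool_pos: [0.583, 0.0393, 0.0606]
tcp_rot: [2.88, 1.249, 0.002]
force: [0.2, -0.2, 0.5]
finger_gap: 0.006
```

```bash
python3 st.py|tee -a log
```

```text
t 17.875 press [ 1.5  0.  60.6] yaw 51.05 toolz [ 0.002 -0.001 -1.   ] F [ 0.19 -0.15  0.51] T [-0.128  0.093  0.234] gap 0.006 j6 0.82
```

{"name": "arm_command", "arguments": {
  "plan": [
    [[0,0,0],[0,0,3]]
  ]
}}

```text
time: 18.0
tool_pos: [0.5829, 0.0393, 0.0607]
tcp_rot: [2.912, 1.174, 0.002]
force: [-0.0, -1.4, 0.3]
finger_gap: 0.0059
```

```bash
python3 st.py|tee -a log
```

```text
t 18.0 press [ 1.4 -0.  60.7] yaw 48.07 toolz [ 0.002 -0.001 -1.   ] F [-0.03 -1.42  0.35] T [-0.116  0.101  0.293] gap 0.0059 j6 0.87
```

{"name": "arm_command", "arguments": {
  "plan": [
    [[0,0,0],[0,0,3]]
  ]
}}

```text
time: 18.12
tool_pos: [0.5829, 0.0393, 0.0606]
tcp_rot: [2.941, 1.098, 0.002]
force: [-0.3, -0.4, 0.4]
finger_gap: 0.0058
```

```bash
python3 st.py|tee -a log
```

```text
t 18.125 press [ 1.4  0.  60.6] yaw 45.08 toolz [ 0.002 -0.002 -1.   ] F [-0.34 -0.37  0.42] T [-0.089  0.102  0.283] gap 0.0058 j6 0.92
```

{"name": "arm_command", "arguments": {
  "plan": [
    [[0,0,0],[0,0,3]]
  ]
}}

```text
time: 18.25
tool_pos: [0.5829, 0.0393, 0.0606]
tcp_rot: [2.969, 1.021, 0.002]
force: [-0.2, -0.3, 0.9]
finger_gap: 0.0056
```

```bash
python3 st.py|tee -a log; python3 fit.py
```

```text
t 18.25 press [ 1.4  0.  60.6] yaw 42.1 toolz [ 0.002 -0.002 -1.   ] F [-0.24 -0.35  0.85] T [-0.135  0.082  0.233] gap 0.0056 j6 0.98
bite 1.5 +- 0.072 now 2.288 past 0.788 last5 0.256
```

{"name": "arm_command", "arguments": {
  "plan": [
    [[0,0,0],[0,0,3]]
  ]
}}

```text
time: 18.38
tool_pos: [0.5829, 0.0394, 0.0606]
tcp_rot: [2.994, 0.943, 0.002]
force: [-0.9, -1.0, 0.2]
finger_gap: 0.0061
```

```bash
python3 st.py|tee -a log
```

```text
t 18.375 press [ 1.4  0.1 60.6] yaw 39.11 toolz [ 0.002 -0.002 -1.   ] F [-0.95 -1.    0.21] T [-0.149  0.127  0.266] gap 0.0061 j6 1.03
```

{"name": "arm_command", "arguments": {
  "plan": [
    [[0,0,0],[0,0,3]]
  ]
}}

```text
time: 18.5
tool_pos: [0.5829, 0.0394, 0.0606]
tcp_rot: [3.018, 0.865, 0.002]
force: [-0.5, -1.0, 0.1]
finger_gap: 0.0059
```

```bash
python3 st.py|tee -a log
```

```text
t 18.5 press [ 1.4  0.1 60.6] yaw 36.12 toolz [ 0.002 -0.002 -1.   ] F [-0.54 -0.95  0.1 ] T [-0.066  0.116  0.296] gap 0.0059 j6 1.08
```

{"name": "arm_command", "arguments": {
  "plan": [
    [[0,0,0],[0,0,3]]
  ]
}}

```text
time: 18.62
tool_pos: [0.5828, 0.0394, 0.0606]
tcp_rot: [3.039, 0.786, 0.001]
force: [-0.2, -1.1, 0.2]
finger_gap: 0.006
```

```bash
python3 st.py|tee -a log; python3 fit.py;python3 - <<'E'
exec(open("fit.py").read().split("best=[]")[0])
k=t>.12;p,c=curve_fit(lambda x,f,s,b:f+s*np.clip(x-b,0,None),x[k],t[k],[.2,.1,1.5]);print("free fit",p,np.sqrt(np.diag(c)))
p,c=curve_fit(lambda x,f,b:f+.1*np.clip(x-b,0,None),x[k],t[k],[.2,1.5]);print("fixed slope",p,np.sqrt(np.diag(c)))
E
```

```text
t 18.625 press [ 1.3  0.1 60.6] yaw 33.14 toolz [ 0.001 -0.002 -1.   ] F [-0.23 -1.07  0.18] T [-0.077  0.121  0.278] gap 0.006 j6 1.13
bite 1.522 +- 0.064 now 2.445 past 0.923 last5 0.271
free fit [0.2044     0.06433418 1.29859925] [0.00645641 0.01640884 0.21904983]
fixed slope [0.20641667 1.59556451] [0.00625104 0.08518738]
```

{"name": "arm_command", "arguments": {
  "plan": [
    [[0,0,0],[0,0,3]]
  ]
}}

```text
time: 18.75
tool_pos: [0.5828, 0.0394, 0.0606]
tcp_rot: [3.059, 0.706, 0.002]
force: [-0.6, -0.4, 0.4]
finger_gap: 0.0056
```

```bash
python3 st.py|tee -a log
```

```text
t 18.75 press [ 1.3  0.1 60.6] yaw 30.16 toolz [ 0.001 -0.002 -1.   ] F [-0.65 -0.39  0.39] T [-0.098  0.127  0.296] gap 0.0056 j6 1.19
```

{"name": "arm_command", "arguments": {
  "plan": [
    [[0,0,0],[0,0,3]]
  ]
}}

```text
time: 18.88
tool_pos: [0.5828, 0.0394, 0.0606]
tcp_rot: [3.076, 0.627, 0.001]
force: [-0.1, -0.0, -0.4]
finger_gap: 0.006
```

```bash
python3 st.py|tee -a log
```

```text
t 18.875 press [ 1.3  0.1 60.6] yaw 27.18 toolz [ 0.001 -0.002 -1.   ] F [-0.11 -0.03 -0.37] T [-0.068  0.115  0.317] gap 0.006 j6 1.24
```

{"name": "arm_command", "arguments": {
  "plan": [
    [[0,0,0],[0,0,2.5]]
  ]
}}

```text
time: 19.0
tool_pos: [0.5828, 0.0394, 0.0607]
tcp_rot: [3.089, 0.56, 0.002]
force: [-0.5, -0.9, 0.9]
finger_gap: 0.006
```

```bash
python3 st.py|tee -a log; python3 fit.py;python3 - <<'E'
exec(open("fit.py").read().split("best=[]")[0])
k=t>.12;p,c=curve_fit(lambda x,f,s,b:f+s*np.clip(x-b,0,None),x[k],t[k],[.2,.1,1.5]);print("free fit",p,np.sqrt(np.diag(c)))
p,c=curve_fit(lambda x,f,b:f+.1*np.clip(x-b,0,None),x[k],t[k],[.2,1.5]);print("fixed slope",p,np.sqrt(np.diag(c)))
from h import *
for n in("side","scene","wrist"):
    g=cams.grab_frame(n);cv2.imwrite(f"pics/{n}20.png",g["frame"][:,:,::-1])
E
```

```text
t 19.0 press [ 1.3  0.1 60.7] yaw 24.71 toolz [ 0.001 -0.002 -1.   ] F [-0.47 -0.87  0.87] T [-0.094  0.181  0.279] gap 0.006 j6 1.28
bite 1.532 +- 0.058 now 2.592 past 1.06 last5 0.293
free fit [0.2044     0.07151886 1.3492918 ] [0.00641884 0.01333661 0.17604412]
fixed slope [0.20641667 1.60277008] [0.00613862 0.08017619]
```

View pics/wrist20.png

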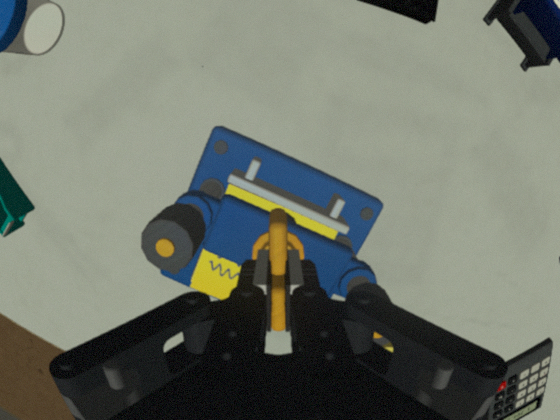

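```bash
python3 -c "
import cv2;f=cv2.imread('pics/wrist20.png')[120:310,130:400];cv2.imwrite('pics/wc20.png',cv2.resize(f,None,fx=2.9,fy=2.9,interpolation=cv2.INTER_CUBIC))"
```

View pics/wc20.png

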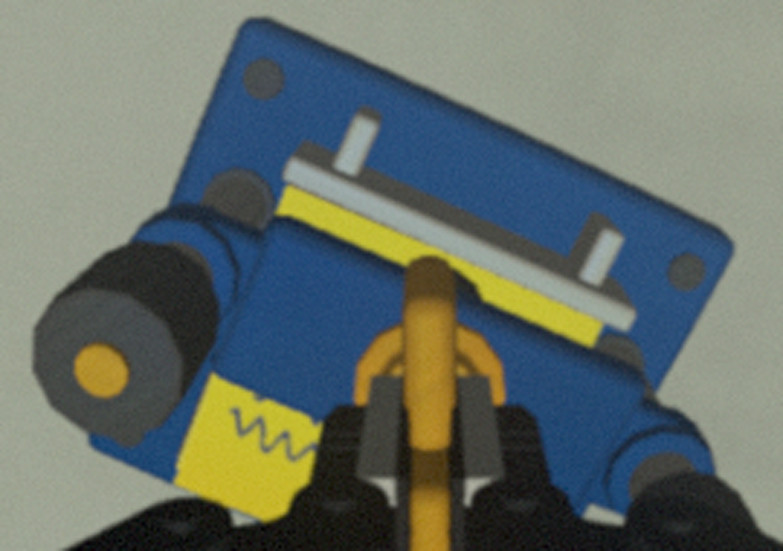

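{"name": "arm_command", "arguments": {
  "plan": [
    [[0,0,0],[0,0,0]],
    [[0,0,0],[0,0,0]],
    [[0,0,0],[0,0,0]],
    [[0,0,0],[0,0,0]]
  ],
  "hand": 190
}}

```text
time: 19.65
tool_pos: [0.5831, 0.0397, 0.0607]
tcp_rot: [3.088, 0.565, 0.003]
force: [-0.5, 0.1, 0.5]
finger_gap: 0.0218
```

```bash
python3 st.py
```

```text
t 19.65 press [ 1.6  0.4 60.7] yaw 24.91 toolz [ 0.002 -0.002 -1.   ] F [-0.51  0.08  0.49] T [-0.004  0.003  0.03 ] gap 0.0218 j6 1.28
```

The pad's back edge lies flush along the whole stop face. Jaws are open and the moment is back to about 0, so I lift clear.

{"name": "arm_command", "arguments": {
  "plan": [
    [[0,0,-0.02],[0,0,0]],
    [[0,0,-0.03],[0,0,0]],
    [[0,0,-0.05],[0,0,0]],
    [[0,0,-0.05],[0,0,0]],
    [[0,0,0],[0,0,0]],
    [[0,0,0],[0,0,0]]
  ]
}}

```text
time: 20.4
tool_pos: [0.5821, 0.04, 0.2143]
tcp_rot: [3.089, 0.566, -0.0]
force: [-0.2, -1.1, -0.6]
finger_gap: 0.022
```

```bash
python3 st.py
python3 - <<'E'
from h import *
g=cams.grab_frame("wrist");np.savez("w21",**g);cv2.imwrite("pics/w21.png",cv2.resize(g["frame"][100:350,130:430,::-1],None,fx=2.4,fy=2.4,interpolation=cv2.INTER_CUBIC))
E
```

```text
t 20.4 press [  0.5   0.6 214.3] yaw 24.94 toolz [ 0.    -0.002 -1.   ] F [-0.18 -1.08 -0.58] T [-0.011  0.025  0.006] gap 0.022 j6 1.28
```

View pics/w21.png

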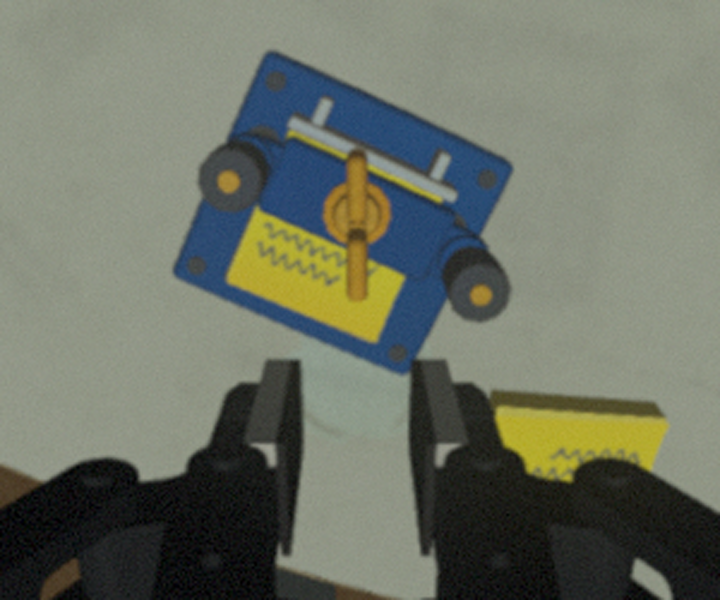

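The wing has stayed at the angle where I left it, and the pad is flush and square on the stop. The gripper is about 100 mm clear, so I hand in.

```bash
python3 -c "
from bench import workorder;print(workorder.close_job())"
```

```text
the job is handed in; nothing more can be done
None
```

The note pad is pushed home against the back stop and clamped, and I handed the job in at about 20.5 s. No verdict was reported.

**Pad:** I pushed it in until it stopped against the back stop at about 6 N. The last wrist views show its back edge flush along the whole stop. Its front is at about x = -61 mm, roughly 0.006 rad off square; I put that down to the ragged top sheet, since the front face looks parallel to the bed.

**Nut:** I turned it clockwise about 2.59 rad in one grip, in short steps, rather than regripping between arcs. The moment rose from about 0.20 to 0.29 N m. Using the stated friction and rise, I put the bite at 1.53 ± 0.06 rad, so the nut is about 1.06 rad (a sixth of a turn) past it, or about 32 N.

**After letting go:** the nut stayed at its angle, and the gripper was about 100 mm clear of it. Side forces while turning stayed under 2 N, and I saw no sign of touching the columns or the other things.

**Checks that disagreed or failed:**
- The fingertips sat about 34 mm behind the reported TCP, so the first push passed over the pad without touching it. I corrected for this afterwards.
- The gripper read 6 mm on the 8 mm wings.
- One moment reading, 0.086 N m, was an outlier.
- A looser fit of the moment put the nut about 1.2 rad past the bite. A fit with the friction left free put it at about 1.0 rad. Both are within the allowed 0.7 to 1.4 rad.

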